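# Mix a herb batch and start the brewer

## Robot

A 7-joint arm with a two-finger parallel gripper is mounted at the origin on the work surface. World frame = base frame: x ahead of the robot, y to its left, z up, the work surface at z = 0. Lengths are in mm, angles in rad, forces in N, time in s.
With the tool pointing down it reaches from about 425 to 950 mm from the base axis. Payload 4.7 kg.
Tool frame: the origin (TCP) lies midway between the tips of the shut fingers; the grasp point (between the pads) lies robot.grip_depth behind it (robot.grip_depth is the distance from the TCP to the grasp point, in mm); z points along the fingers, y is the line along which they close (so a half turn about z gives the same grasp; the last joint's range is limited). The gripper opens to 87 mm and grips with 3 to 60 N. Pads are 19 mm wide; open, the fingers measure 117 mm over their backs; the gripper's body (75 mm by 190 mm) begins 51 mm behind the grasp point.
Start: joints at [-1.277, 0.469, -0.049, 1.532, 0.024, 1.141, -0.082], TCP at [214.085, 640.169, 222.573] pointing down, gripper open.
Joint ranges: [-2.59, 2.59], [-0.33, 1.99], [-1.39, 1.29], [0.1, 2.45], [-1.04, 4.18], [0.21, 1.99], [-2.66, 2.66]. Speed limits (rad/s): [2.57, 2.57, 3.14, 3.14, 3.14, 3.14, 3.14].

## Interface

Orientations are given as a unit quaternion [x, y, z, w].
In Python, from workcell import status, viewer, finish_job, robot gives the robot as it stands.
- The arm moves only by the tool carry_out, never from a script. Its argument "deltas" is a list of rows, each an object with "xyz": the shift along the world's x, y, z scaled (see below), a list of three; "turn": the turn about the world's z scaled (see below). In form: [{"xyz": [tx, ty, tz], "turn": turn}, ...]. A call has 1 to 12 rows; each row is the pose to reach, as a shift and turn from the pose commanded when the call began, turning the shorter way round; what a row does not reach only later rows make up. The controller multiplies each number of a shift by 0.15 m and each number of a turn by pi rad. A row lasts 1/12 s, in which the tool goes at most 41.7 mm and 7.16 degrees, less where a joint would pass 70% of its speed; a pose out of reach is approached as far as the arm can. A call with a number of a shift or a turn outside -1 to 1 is refused whole. A call with a gripper value outside its range is refused whole. "claw" is the opening, from 0 (shut) to 1 (fully open), set as the call begins (left out, the last holds). The fingers move at their own pace and stop on an object; "newtons" is the grip in N (left out, the last holds). Time passes only in rows, so rows that repeat a pose let the fingers close. It gives the time, the measured TCP pose, the force, the opening and the grip force at its end, in the units of the state.
- status.get_state(): the state, without advancing time (a new reading comes with each control period).
- viewer.get_image(name): name is "side" or "top"; returns the picture (480x640x3 uint8, red, green, blue); there is no depth.
- viewer.calibration(name): a dict with "K" (3x3 intrinsics, pixels), "dist_coeffs" ([k1, k2, p1, p2, k3] as OpenCV has them; the pictures are not rectified), "R" (3x3) and "t" (3): a world point X has camera coordinates R X + t. Camera axes: x right, y down, z forward; pixel columns grow to the right and rows downward; lengths in mm; the calibration is good to about 2 mm. A picture is of the moment at which its call begins. calibration takes no time and is no camera call.
- finish_job(): hands the job in; it is judged then, once.
The state is a dict: "t": time; "joint_pos": joint angles; "dq": joint speeds; "joint_torque": joint torques, N m; "tcp_pos": TCP position; "tool_rot": TCP orientation; "force": force on the tool from outside, world axes, zero at the start; "wrist_torque": the same for the moment, N m; "gripper_width": finger opening in mm; "gripper_force": force on a finger pad.
Only numpy, scipy, OpenCV 4.12 (cv2) and the standard library are available. Lean on these libraries where they do the work, as an engineer would, in place of code of your own. Each camera call takes 0.05 s, during which the arm holds its last target. There are 200 camera calls.

## Task

Put every pressed herb brick from the paper sheet into the brewer's pot with the nuts, then take the wooden stirrer from its stand and stir the contents down at the bottom with at least five full, wide rounds, the stirrer staying about midway between the middle and the wall. Hang the stirrer back in its stand, then turn the brewer's start switch clockwise to its stop and let it spring back. Everything must stay in the pot, and the bottles and jars around must not be disturbed.

Things in the scene. Friction and masses are not known exactly. Their poses are not given: they have to be found in the camera images.
- brewer: White herb brewer, fixed to the desk; its yaw varies. Housing 60 mm high and 180 mm wide, reaching 90 mm beyond the pot's axis and 220 mm from it towards the robot, with the start switch on top of that end. Origin on the desk under the pot's axis; x points from the switch to the pot (about away from the robot), z up.
- pot_floor (a point): Centre of the inner floor of the brewer's open steel pot, 65 mm above the desk on the pot's axis; axes as the brewer's. Inner radius 76 mm at the floor, 80 mm at the rim, walls 4 mm, 65 mm deep: the rim stands 130 mm above the desk.
- switch_grip (a point): Where to grip the start switch: on its upright axis, 165 mm from the pot's axis towards the robot, 84 mm above the desk, 24 mm above the housing. The grip is a black upright bar 34 mm long, 12 mm thick, from 67 to 97 mm above the desk; this point's x axis runs along the bar and turns with it; at rest the bar points to the pot.
- switch (a joint): Angle of the spring-return start switch, rad: 0 at rest, grows as it is turned clockwise seen from above, hard stop at 1.2. A spring (0.12 N m/rad, 0.15 N m at the stop) turns it back to 0 within a second when let go.
- stand: Wooden stirrer stand, fixed to the desk, 100 x 90 mm, 78 mm high: a top plate 10 mm thick with a 43 mm hole in its middle, on two side walls. Origin: centre of its underside, below the hole.
- stirrer: Pale wooden stirrer, 70 g, hung in the stand by its collar. Origin at its lower tip, z up along it. From the tip up: straight 16 mm rod, collar 56 mm across (68 to 74 mm), handle 18 x 18 mm square, faces along its x and y (74 to 124 mm). Grip it from above 94 mm up, tips on the collar, so it cannot tip. Hung, the tip is 10 mm above the desk, collar on the top plate.
- pillbottle: Bystander: white pill jar with a paper label, 52 mm across, 95 mm high, loose. Origin: centre of its underside.
- dropbottle: Bystander: small white bottle with a blue cap, 38 mm across, 70 mm high, loose. Origin: centre of its underside.
- widejar: Bystander: plain white jar, 60 mm across, 100 mm high, loose. Origin: centre of its underside.
- brick0: Pressed herb brick, light brown, rounded, 32 x 22 x 18 mm (its x, y, z), about 18 g, at first lying flat on the sheet of paper on the desk. Origin: centre of its underside. Two to four of the four are there.
- brick1: Pressed herb brick, light brown, rounded, 32 x 22 x 18 mm (its x, y, z), about 18 g, at first lying flat on the sheet of paper on the desk. Origin: centre of its underside. Two to four of the four are there.
- brick2: Pressed herb brick, light brown, rounded, 32 x 22 x 18 mm (its x, y, z), about 18 g, at first lying flat on the sheet of paper on the desk. Origin: centre of its underside. Two to four of the four are there.
- brick3: Pressed herb brick, light brown, rounded, 32 x 22 x 18 mm (its x, y, z), about 18 g, at first lying flat on the sheet of paper on the desk. Origin: centre of its underside. Two to four of the four are there.
- nut0_center (a point): Centre of a dark brown round nut, a ball 22 mm across, about 12 g, loose on the pot's floor from the start.
- nut1_center (a point): Centre of a dark brown round nut, a ball 22 mm across, about 12 g, loose on the pot's floor from the start.
- nut2_center (a point): Centre of a dark brown round nut, a ball 22 mm across, about 12 g, loose on the pot's floor from the start.
- nut3_center (a point): Centre of a dark brown round nut, a ball 22 mm across, about 12 g, loose on the pot's floor from the start.
- nut4_center (a point): Centre of a dark brown round nut, a ball 22 mm across, about 12 g, loose on the pot's floor from the start.
- nut5_center (a point): Centre of a dark brown round nut, a ball 22 mm across, about 12 g, loose on the pot's floor from the start.
There are look-alikes about, which are no part of the job. Leave any orange, turquoise or yellow look-alike of the brick3 alone.

How it is judged:
By the outcome, as a careful person would: the job done as asked, in the order asked, and still so for the second after the job is handed in, with the robot touching nothing.
Of brick0, brick1, brick2, brick3 only 2 to 4 are there at a start; the rules pass over those that are not, and their reading is None.
At some moment in a run one of brick0, brick1, brick2, brick3 may be knocked a few centimetres aside while the robot is not near it.
Once in a run the grip may slacken for a moment while it holds something.
It also fails if it takes over 208 s, if anything falls off the work surface, if the arm or the gripper's body presses on something with over 40 N, if the wrist force passes 120 N, or if a joint passes its speed limit or range.

## Working session

There is one attempt and no reset: what is moved stays moved. The work goes in short steps, Python scripts to look and compute and a tool call to move; the robot and the scene stay as the last step left them, time stands still between calls to the robot, and variables do not carry over. Pictures are saved under pics/ and viewed, at most 14 in all, crops included, and the job is handed in when it is done.

Besides the shell and the picture viewer there is one more tool, called in YAML: its name, and indented under it one key for each argument. carry_out: Moves the arm, as the interface text tells. Its arguments: {"type":"object","properties":{"deltas":{"type":"array","items":{"type":"object","properties":{"xyz":{"type":"array","items":{"type":"number"}},"turn":{"type":"number"}}}},"claw":{"type":"number"},"newtons":{"type":"number"}},"required":["deltas"]}

```bash
mkdir -p pics; ls
cat > h.py <<'E'
import numpy as np, cv2
from workcell import status, viewer, robot
def snap(n,f):
    im=viewer.get_image(n); cv2.imwrite(f'pics/{f}.png',im[:,:,::-1]); return im
def ray(n,px):
    c=viewer.calibration(n);K=np.array(c['K'],float);R=np.array(c['R']);t=np.array(c['t'],float)
    p=cv2.undistortPoints(np.array(px,float).reshape(-1,1,2),K,np.array(c['dist_coeffs'],float)).reshape(-1,2)
    d=np.c_[p,np.ones(len(p))]@R; return -R.T@t,d
def onz(n,px,z):
    o,d=ray(n,px); return o+d*((z-o[2])/d[:,2])[:,None]
def proj(n,X):
    c=viewer.calibration(n);R=np.array(c['R']);
    return cv2.projectPoints(np.array(X,float).reshape(-1,1,3),cv2.Rodrigues(R)[0],np.array(c['t'],float),np.array(c['K'],float),np.array(c['dist_coeffs'],float))[0].reshape(-1,2)
E
python3 - <<'E'
from h import *
print(status.get_state(), robot.grip_depth)
for n in('top','side'):
    snap(n,n+'0'); print(n,ray(n,[[320,240]]))
E
```

```text
pics
{'t': 0.0, 'joint_pos': array([-1.27688248,  0.46945684, -0.04859555,  1.53371661,  0.024073  ,
        1.14098392, -0.08235107]), 'dq': array([-0.00013396,  0.00054852, -0.00045867,  0.00149161, -0.00074415,
       -0.00208107, -0.00033914]), 'joint_torque': array([ 9.81696576e-04, -5.07963502e+01, -8.09306907e-02, -2.36154324e+01,
       -6.14160276e-02,  3.77970783e-02,  1.80611705e-04]), 'tcp_pos': array([213.9240948 , 639.56091166, 221.4794409 ]), 'tool_rot': array([ 1.60721572e-01,  9.86999289e-01, -9.80881941e-04, -1.35237436e-04]), 'force': array([-0.0305549 ,  0.06278471,  0.16754573]), 'wrist_torque': array([0.00457059, 0.00913951, 0.02697978]), 'gripper_force': 0.0, 'gripper_width': 87.17469896240071} 18.700000000000003
top (array([396.73250961,  12.32721281, 922.27822261]), array([[ 1.47700961e-01,  9.28323270e-04, -9.89104284e-01]]))
side (array([ 482.02073591, -742.36672848,  887.28009397]), array([[ 0.09423935,  0.67486681, -0.73230633]]))
```

View pics/top0.png

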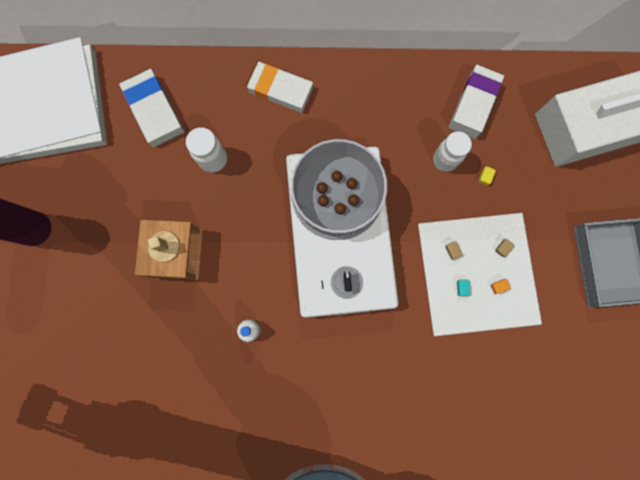

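View pics/side0.png

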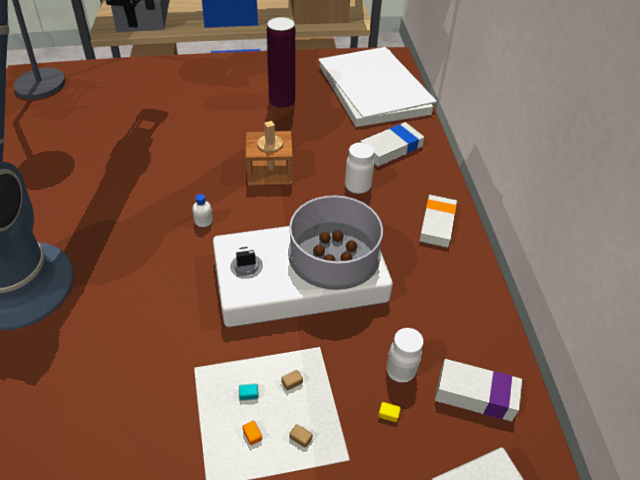

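The top view shows two brown bricks at (454,251) and (505,248), with turquoise and orange look-alikes on the sheet and a yellow one off it. The pot is at (339,190), the switch at (347,282), the stirrer at (163,246), the blue-capped bottle at (248,330), and white jars at (207,150) and (453,150). The side view agrees. Next I'll measure these.

```bash
cat >> h.py <<'E'
def bricks(n,im,zt=18):
    hsv=cv2.cvtColor(im,cv2.COLOR_RGB2HSV)
    m=cv2.inRange(hsv,(9,60,60),(22,200,200))
    cs,_=cv2.findContours(m,cv2.RETR_EXTERNAL,cv2.CHAIN_APPROX_NONE); out=[]
    for c in cs:
        a=cv2.contourArea(c)
        if 60<a<700:
            P=onz(n,c.reshape(-1,2),zt)[:,:2]
            (x,y),(w,h),ang=cv2.minAreaRect(P.astype(np.float32))
            if w<h: ang+=90; w,h=h,w
            out.append((np.round(cv2.minAreaRect(c)[0]),np.round([x,y,w,h,ang])))
    return out
E
python3 - <<'E'
from h import *
T=cv2.imread('pics/top0.png')[:,:,::-1].copy(); S=cv2.imread('pics/side0.png')[:,:,::-1].copy()
for n,im in(('top',T),('side',S)):
    for b in bricks(n,im): print(n,*b)
# pot rim: outer edge points by eye in top -> z130
pts=[[292,188],[386,187],[339,141]]
print('rim',onz('top',pts,130).round())
# housing corners z=60
print('house',onz('top',[[287,155],[379,149],[397,306],[302,316]],60).round())
hsv=cv2.cvtColor(T,cv2.COLOR_RGB2HSV)
m=((hsv[:,:,2]<40)*255).astype(np.uint8); r=np.zeros_like(m); r[262:300,335:362]=m[262:300,335:362]
cs,_=cv2.findContours(r,cv2.RETR_EXTERNAL,cv2.CHAIN_APPROX_NONE)
for c in cs: print('sw',cv2.contourArea(c),cv2.minAreaRect(c),onz('top',[cv2.minAreaRect(c)[0]],97).round(1))
big=np.hstack([cv2.resize(T[205:295,120:220],None,fx=4,fy=4,interpolation=2),cv2.resize(T[255:310,315:375],None,fx=6,fy=6,interpolation=2)[:360,:]]) if 0 else None
a=cv2.resize(T[205:295,120:220],(400,360),interpolation=2); b=cv2.resize(T[250:340,310:410],(400,360),interpolation=2)
cv2.imwrite('pics/c1.png',np.hstack([a,b])[:,:,::-1])
a=cv2.resize(T[130:250,280:400],(400,400),interpolation=2); b=cv2.resize(S[110:200,225:315],(400,400),interpolation=2)
cv2.imwrite('pics/c2.png',np.hstack([a,b])[:,:,::-1])
E
```

```text
top [20. 48.] [925. 637.  84.  25.  91.]
side [300. 435.] [ 521. -350.   34.   25.  140.]
side [292. 379.] [ 515. -251.   34.   27.   25.]
side [412.  63.] [913. 710. 204.  54.  92.]
rim [[ 606.   63.  130.]
 [ 609. -100.  130.]
 [ 692.  -19.  130.]]
house [[ 689.   78.   60.]
 [ 703.  -98.   60.]
 [ 406. -128.   60.]
 [ 386.   44.   60.]]
sw 0.5 ((349.5, 288.0), (2.0, 1.0), 90.0) [[435.8 -39.3  97. ]]
sw 0.0 ((349.0, 279.0), (2.0, 0.0), -90.0) [[451.5 -38.4  97. ]]
```

View pics/c1.png

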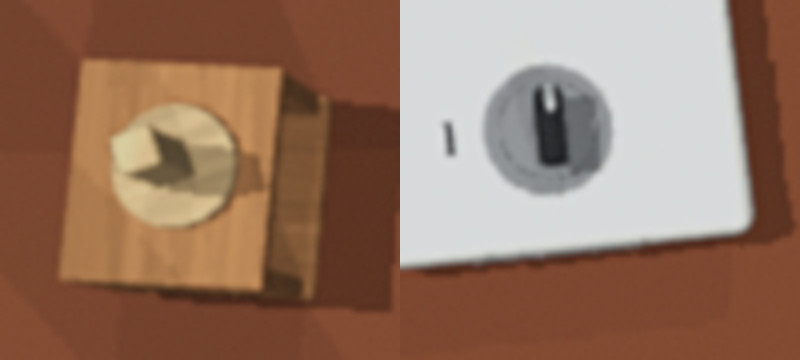

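View pics/c2.png

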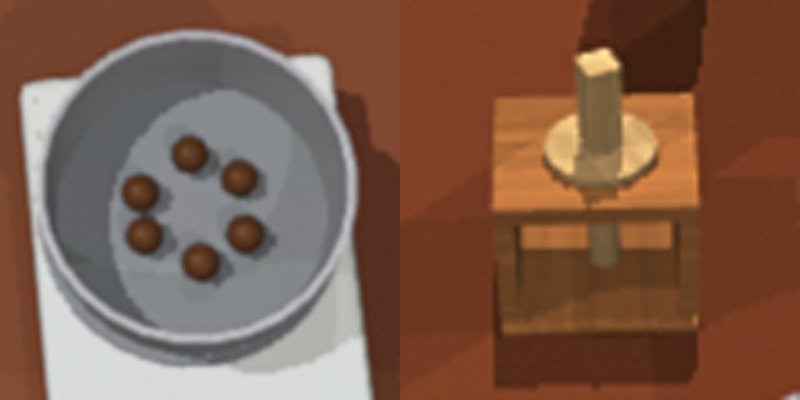

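The crops show the collar centre at top pixel (163,246), the square handle rotated about 25°, the bar top at (347.7,281.5), and six nuts spread around the pot floor. I'll refine these numbers now.

```bash
cat >> h.py <<'E'
def topbricks(im,zt=18,box=(400,160,600,350)):
    x0,y0,x1,y1=box
    hsv=cv2.cvtColor(im,cv2.COLOR_RGB2HSV)[y0:y1,x0:x1]
    p=((hsv[:,:,1]<60)&(hsv[:,:,2]>120)).astype(np.uint8)
    cs,_=cv2.findContours(p,0,1); c=max(cs,key=cv2.contourArea); f=np.zeros_like(p); cv2.drawContours(f,[c],-1,1,-1)
    f=cv2.erode(f,np.ones((3,3)))
    m=((f>0)&(hsv[:,:,0]>5)&(hsv[:,:,0]<24)&(hsv[:,:,1]>70)&(hsv[:,:,1]<205)).astype(np.uint8)
    m=cv2.morphologyEx(m,2,np.ones((2,2)))
    cs,_=cv2.findContours(m,0,cv2.CHAIN_APPROX_NONE); out=[]
    for c in cs:
        if cv2.contourArea(c)>50:
            q=c.reshape(-1,2)+[x0,y0]
            (x,y),(w,h),a=cv2.minAreaRect(onz('top',q,zt)[:,:2].astype(np.float32))
            if w<h: a+=90;w,h=h,w
            out.append((q.mean(0).round(),hsv[tuple((q.mean(0)-[x0,y0]).astype(int)[::-1])],np.round([x,y,w,h,a])))
    return out
E
python3 - <<'E'
from h import *
T=cv2.imread('pics/top0.png')[:,:,::-1].copy()
for b in topbricks(T): print(*b)
def circ(P):
    A=np.c_[2*P[:,:2],np.ones(len(P))];s=np.linalg.lstsq(A,(P[:,:2]**2).sum(1),rcond=None)[0];return s[:2].round(1),np.sqrt(s[2]+s[0]**2+s[1]**2).round(1)
# pot rim outer
pt=np.array([[42,185],[357,185],[200,30],[198,342],[90,75],[310,80],[92,297],[308,300]])/3.333+[280,130]
print('rim top',circ(onz('top',pt,130)))
o=onz('top',(np.array([[110,165],[237,165],[173,102],[173,228]])/4+[120,205]),84)
print('collar',circ(o))
print('handle top', onz('top',np.array([[110,135],[150,122],[162,157],[120,175]])/4+[120,205],134).round(1))
print('handle side',onz('side',np.array([[175,60],[200,47],[222,62],[197,76]])/4.444+[225,110],134).round(1))
print('collar side',onz('side',np.array([[143,150],[258,150]])/4.444+[225,110],84).round(1))
print('bar',onz('top',np.array([[151,126],[149,88],[154,163]])/4+[310,250],97).round(1), 'disc',onz('top',np.array([[148,130]])/4+[310,250],62).round(1))
print('plate',onz('top',np.array([[80,60],[281,68],[264,290],[60,277]])/4+[120,205],78).round(1))
print('stand side', onz('side',np.array([[93,95],[297,95],[297,210],[93,207]])/4.444+[225,110],78).round(1))
print('bottles', onz('top',[[201,139],[458,141],[246,331]],[95]).round(),onz('side',[[361,152],[408,340],[201,200]],95).round())
print('nuts',onz('top',np.array([[190,153],[240,177],[140,192],[145,235],[200,262],[246,233]])/3.333+[280,130],76).round())
E
```

```text
[502. 287.] [ 18 199 214] [ 445. -337.   25.   22.  112.]
[455. 251.] [ 19 109 166] [ 513. -248.   29.   22.   25.]
[505. 248.] [ 19 107 164] [ 519. -347.   31.   21.  142.]
rim top (array([611.5, -20.4]), np.float64(82.4))
collar (array([507.7, 293.8]), np.float64(28.5))
handle top [[513.4 304.5 134. ]
 [519.2 288.  134. ]
 [504.3 282.  134. ]
 [496.5 299.2 134. ]]
handle side [[496.  298.6 134. ]
 [508.5 308.3 134. ]
 [518.5 295.3 134. ]
 [506.  285.  134. ]]
collar side [[478.4 294.2  84. ]
 [534.8 290.   84. ]]
bar [[447.1 -36.2  97. ]
 [463.7 -35.3  97. ]
 [431.  -37.6  97. ]] disc [[447.4 -36.9  62. ]]
plate [[556.1 341.3  78. ]
 [553.4 249.8  78. ]
 [452.5 251.9  78. ]
 [457.3 343.2  78. ]]
stand side [[454.3 349.1  78. ]
 [557.8 341.5  78. ]
 [551.2 249.5  78. ]
 [452.8 259.1  78. ]]
bottles [[ 705.  234.   95.]
 [ 708. -239.   95.]
 [ 360.  139.   95.]] [[ 698.  236.   95.]
 [ 701. -239.   95.]
 [ 364.  111.   95.]]
nuts [[644. -17.  76.]
 [630. -45.  76.]
 [621.  10.  76.]
 [597.   7.  76.]
 [582. -23.  76.]
 [599. -48.  76.]]
```

carry_out:
  deltas:
    - {"xyz": [0.25,-0.25,0],"turn": -0.04}
    - {"xyz": [0.5,-0.5,0],"turn": -0.08}
    - {"xyz": [0.75,-0.75,0],"turn": -0.12}
    - {"xyz": [1,-1,0],"turn": -0.15}
    - {"xyz": [1,-1,0],"turn": -0.15}
    - {"xyz": [1,-1,0],"turn": -0.15}
  claw: 0.6

```text
t: 0.6
tcp_pos: [372.1, 482.1, 222.5]
tool_rot: [0.393, 0.92, -0.001, 0.003]
force: [1.3, -1.3, -1.2]
gripper_width: 56.5
gripper_force: 0.0
```

carry_out:
  deltas:
    - {"xyz": [0.91,-1,0],"turn": -0.15}
    - {"xyz": [0.91,-1,0],"turn": -0.15}
    - {"xyz": [0.91,-1,0],"turn": -0.15}
    - {"xyz": [0.91,-1,0],"turn": -0.15}
    - {"xyz": [0.91,-1,0],"turn": -0.15}
    - {"xyz": [0.91,-1,0],"turn": -0.15}

```text
t: 1.1
tcp_pos: [506.7, 331.3, 222.7]
tool_rot: [0.597, 0.803, -0.001, 0.003]
force: [0.7, -0.5, 0.4]
gripper_width: 52.1
gripper_force: 0.0
```

carry_out:
  deltas:
    - {"xyz": [0,-1,0],"turn": -0.15}
    - {"xyz": [0,-1,0],"turn": -0.15}
    - {"xyz": [0,-1,0],"turn": -0.15}
    - {"xyz": [0,-1,0],"turn": -0.15}
    - {"xyz": [0,-1,0],"turn": -0.15}

```text
t: 1.52
tcp_pos: [500.7, 183.1, 222.6]
tool_rot: [0.767, 0.641, -0.001, 0.001]
force: [0.6, 0.1, 0.7]
gripper_width: 52.2
gripper_force: 0.0
```

carry_out:
  deltas:
    - {"xyz": [0,-1,0],"turn": -0.15}
    - {"xyz": [0,-1,0],"turn": -0.15}
    - {"xyz": [0,-1,0],"turn": -0.15}
    - {"xyz": [0,-1,0],"turn": -0.15}
    - {"xyz": [0,-1,0],"turn": -0.15}

```text
t: 1.93
tcp_pos: [500.2, 34.2, 222.8]
tool_rot: [0.895, 0.445, -0.0, 0.001]
force: [-0.2, -0.3, 0.9]
gripper_width: 52.1
gripper_force: 0.0
```

carry_out:
  deltas:
    - {"xyz": [0,-1,0],"turn": -0.16}
    - {"xyz": [0,-1,0],"turn": -0.16}
    - {"xyz": [0,-1,0],"turn": -0.16}
    - {"xyz": [0,-1,0],"turn": -0.16}
    - {"xyz": [0,-1,0],"turn": -0.16}
    - {"xyz": [0,-1,0],"turn": -0.16}

```text
t: 2.43
tcp_pos: [500.7, -110.0, 222.4]
tool_rot: [0.977, 0.214, -0.0, -0.0]
force: [-0.0, -0.0, -0.7]
gripper_width: 52.1
gripper_force: 0.0
```

carry_out:
  deltas:
    - {"xyz": [0.02,-0.3,0]}
    - {"xyz": [0.05,-0.6,0]}
    - {"xyz": [0.09,-0.92,-0.1]}
    - {"xyz": [0.09,-0.92,-0.4]}
    - {"xyz": [0.09,-0.92,-0.7]}
    - {"xyz": [0.09,-0.92,-0.9]}
    - {"xyz": [0.09,-0.92,-0.9]}
    - {"xyz": [0.09,-0.92,-0.9]}

```text
invalid input at $.deltas[0]: expected keys xyz, turn
```

Run:
```python
from h import *
s=snap('side','s1');t=snap('top','t1')
for b in bricks('side',s)+topbricks(t): print(*b)
st=status.get_state();print(st['tcp_pos'])
cv2.imwrite('pics/v1.png',np.hstack([cv2.resize(s[330:480,180:380],(400,300)),cv2.resize(t[190:340,400:600],(400,300))])[:,:,::-1])
```

```text
[301. 435.] [ 521. -350.   34.   25.  140.]
[292. 380.] [ 515. -251.   34.   26.   25.]
[289. 195.] [542. 195.  65.  40. 172.]
[411.  62.] [927. 717. 205.  52. 103.]
[ 500.93838836 -107.57584403  222.18219191]
```

View pics/v1.png

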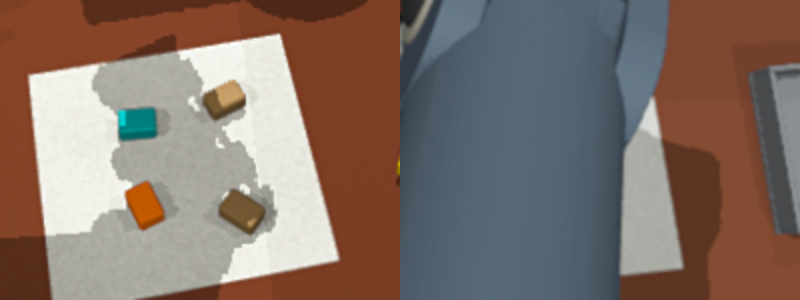

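Neither brick has moved; in the side view they are still at (292,380) and (301,435). The arm hides them from the top camera. Each row also needs a "turn" value.

carry_out:
  deltas:
    - {"xyz": [0.02,-0.3,0],"turn": 0}
    - {"xyz": [0.05,-0.6,0],"turn": 0}
    - {"xyz": [0.09,-0.92,-0.1],"turn": 0}
    - {"xyz": [0.09,-0.92,-0.4],"turn": 0}
    - {"xyz": [0.09,-0.92,-0.7],"turn": 0}
    - {"xyz": [0.09,-0.92,-0.95],"turn": 0}
    - {"xyz": [0.09,-0.92,-0.95],"turn": 0}
    - {"xyz": [0.09,-0.92,-0.95],"turn": 0}
    - {"xyz": [0.09,-0.92,-0.95],"turn": 0}
    - {"xyz": [0.09,-0.92,-0.95],"turn": 0}

```text
t: 3.37
tcp_pos: [516.3, -247.8, 82.5]
tool_rot: [0.977, 0.215, 0.002, 0.001]
force: [-0.4, -0.3, -0.5]
gripper_width: 52.0
gripper_force: 0.0
```

Run:
```python
from h import *
s=snap('side','s2')
for b in bricks('side',s): print(*b)
st=status.get_state();print(st['tcp_pos'],st['tool_rot'],st['dq'].round(3))
```

```text
[301. 435.] [ 521. -350.   34.   25.  140.]
[290. 381.] [ 512. -252.   29.   25.   25.]
[308. 334.] [ 547. -173.   45.   42.  115.]
[410.  60.] [912. 722. 180.  55.  92.]
[ 516.2004112  -248.01800366   82.69129266] [0.97667952 0.21468771 0.00222828 0.00115761] [ 0.003 -0.004  0.002  0.007 -0.004 -0.003  0.004]
```

carry_out:
  deltas:
    - {"xyz": [-0.015,-0.005,-0.2],"turn": 0}
    - {"xyz": [-0.015,-0.005,-0.4],"turn": 0}
    - {"xyz": [-0.015,-0.005,-0.5],"turn": 0}
    - {"xyz": [-0.015,-0.005,-0.52],"turn": 0}
    - {"xyz": [-0.015,-0.005,-0.52],"turn": 0}
    - {"xyz": [-0.015,-0.005,-0.52],"turn": 0}

```text
t: 3.92
tcp_pos: [513.4, -249.2, 4.0]
tool_rot: [0.977, 0.214, 0.002, 0.001]
force: [0.5, -0.7, 0.0]
gripper_width: 52.2
gripper_force: 0.0
```

carry_out:
  deltas:
    - {"xyz": [0,0,0],"turn": 0}
    - {"xyz": [0,0,0],"turn": 0}
    - {"xyz": [0,0,0],"turn": 0}
    - {"xyz": [0,0,0],"turn": 0}
    - {"xyz": [0,0,0],"turn": 0}
    - {"xyz": [0,0,0],"turn": 0}
    - {"xyz": [0,0,0],"turn": 0}
    - {"xyz": [0,0,0],"turn": 0}
  claw: 0.1
  newtons: 20

```text
t: 4.58
tcp_pos: [512.0, -248.6, 2.2]
tool_rot: [0.977, 0.214, 0.0, -0.0]
force: [-0.1, -0.0, 3.1]
gripper_width: 21.9
gripper_force: 20.0
```

carry_out:
  deltas:
    - {"xyz": [0,0,0.25],"turn": 0}
    - {"xyz": [0,0,0.5],"turn": 0}
    - {"xyz": [0,0,0.75],"turn": 0}
    - {"xyz": [0,0,1],"turn": 0}
    - {"xyz": [0,0,1],"turn": 0}

```text
t: 5.0
tcp_pos: [515.6, -251.4, 158.9]
tool_rot: [0.977, 0.214, 0.006, 0.003]
force: [0.8, -1.0, -0.3]
gripper_width: 22.1
gripper_force: 20.0
```

carry_out:
  deltas:
    - {"xyz": [0.06,0.15,0.15],"turn": 0}
    - {"xyz": [0.15,0.38,0.25],"turn": 0}
    - {"xyz": [0.25,0.62,0.25],"turn": 0}
    - {"xyz": [0.33,0.8,0.25],"turn": 0}
    - {"xyz": [0.33,0.8,0.25],"turn": 0}
    - {"xyz": [0.33,0.8,0.25],"turn": 0}

```text
t: 5.5
tcp_pos: [561.9, -126.1, 188.9]
tool_rot: [0.976, 0.216, -0.0, -0.0]
force: [-0.6, -1.8, 0.2]
gripper_width: 21.7
gripper_force: 20.0
```

carry_out:
  deltas:
    - {"xyz": [0.1,0.2,0],"turn": 0}
    - {"xyz": [0.2,0.4,0],"turn": 0}
    - {"xyz": [0.33,0.72,0],"turn": 0}
    - {"xyz": [0.33,0.72,0],"turn": 0}
    - {"xyz": [0.33,0.72,0],"turn": 0}
    - {"xyz": [0.33,0.72,0],"turn": 0}

```text
t: 6.0
tcp_pos: [610.4, -21.7, 189.0]
tool_rot: [0.977, 0.214, -0.001, 0.001]
force: [-0.3, -0.1, 0.5]
gripper_width: 21.9
gripper_force: 20.0
```

Lower to z≈95 and release.

carry_out:
  deltas:
    - {"xyz": [0,0.01,-0.25],"turn": 0}
    - {"xyz": [0,0.01,-0.5],"turn": 0}
    - {"xyz": [0,0.01,-0.63],"turn": 0}
    - {"xyz": [0,0.01,-0.63],"turn": 0}
    - {"xyz": [0,0.01,-0.63],"turn": 0}

```text
t: 6.42
tcp_pos: [609.9, -21.9, 94.8]
tool_rot: [0.977, 0.212, -0.001, 0.001]
force: [-0.0, -0.6, 0.5]
gripper_width: 21.6
gripper_force: 20.0
```

carry_out:
  deltas:
    - {"xyz": [0,0,0],"turn": 0}
    - {"xyz": [0,0,0],"turn": 0}
    - {"xyz": [0,0,0],"turn": 0}
    - {"xyz": [0,0,0],"turn": 0}
    - {"xyz": [0,0,0.2],"turn": 0}
    - {"xyz": [0,0,0.4],"turn": 0}
    - {"xyz": [0,0,0.63],"turn": 0}
    - {"xyz": [0,0,0.63],"turn": 0}
  claw: 0.5

```text
t: 7.08
tcp_pos: [615.2, -20.1, 197.0]
tool_rot: [0.977, 0.214, 0.007, 0.001]
force: [1.0, -1.1, 0.6]
gripper_width: 43.2
gripper_force: 0.0
```

carry_out:
  deltas:
    - {"xyz": [-0.2,-0.6,0],"turn": 0.2}
    - {"xyz": [-0.4,-1,0],"turn": 0.2}
    - {"xyz": [-0.4,-1,0],"turn": 0.2}
    - {"xyz": [-0.4,-1,0],"turn": 0.2}
    - {"xyz": [-0.4,-1,0],"turn": 0.2}

```text
t: 7.5
tcp_pos: [546.7, -178.7, 191.1]
tool_rot: [0.865, 0.501, -0.001, 0.002]
force: [-0.4, -0.8, -0.7]
gripper_width: 43.3
gripper_force: 0.0
```

carry_out:
  deltas:
    - {"xyz": [-0.2,-1,-0.2],"turn": 0.45}
    - {"xyz": [-0.2,-1,-0.4],"turn": 0.45}
    - {"xyz": [-0.2,-1,-0.6],"turn": 0.45}
    - {"xyz": [-0.2,-1,-0.7],"turn": 0.45}
    - {"xyz": [-0.2,-1,-0.7],"turn": 0.45}
    - {"xyz": [-0.2,-1,-0.7],"turn": 0.45}
    - {"xyz": [-0.2,-1,-0.7],"turn": 0.45}
    - {"xyz": [-0.2,-1,-0.7],"turn": 0.45}
    - {"xyz": [-0.2,-1,-0.7],"turn": 0.45}
    - {"xyz": [-0.2,-1,-0.7],"turn": 0.45}
    - {"xyz": [-0.2,-1,-0.7],"turn": 0.45}
    - {"xyz": [-0.2,-1,-0.7],"turn": 0.45}

```text
t: 8.5
tcp_pos: [521.1, -319.5, 85.2]
tool_rot: [0.327, 0.945, -0.0, 0.001]
force: [-0.5, 0.0, -0.8]
gripper_width: 43.6
gripper_force: 0.0
```

Run:
```python
from h import *
s=snap('side','s3');t=snap('top','t3')
for b in bricks('side',s): print(*b)
st=status.get_state();print(st['tcp_pos'],st['tool_rot'],st['dq'].round(3))
cv2.imwrite('pics/v3.png',np.hstack([cv2.resize(s[180:300,270:400],(400,370)),cv2.resize(t[120:250,270:400],(400,370))])[:,:,::-1])
```

```text
[301. 435.] [ 521. -350.   33.   25.  140.]
[412.  63.] [912. 708. 212.  55.  92.]
[ 521.0427617  -319.45526074   85.14121154] [3.29851515e-01 9.44032613e-01 8.51304028e-05 6.29941471e-04] [-0.015  0.003  0.016  0.    -0.009  0.003 -0.044]
```

View pics/v3.png

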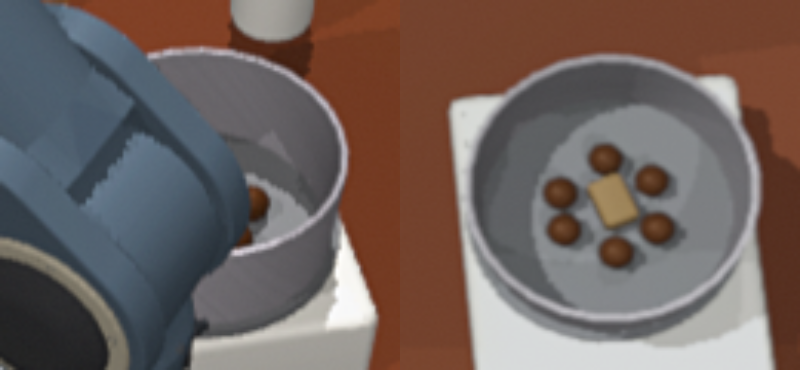

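Brick 1 lies between the nuts at the pot's centre, and brick 2 has not moved. Next I'll grip brick 2.

carry_out:
  deltas:
    - {"xyz": [-0.007,-0.1,0],"turn": 0}
    - {"xyz": [-0.007,-0.197,0],"turn": 0}
    - {"xyz": [-0.007,-0.197,-0.2],"turn": 0}
    - {"xyz": [-0.007,-0.197,-0.4],"turn": 0}
    - {"xyz": [-0.007,-0.197,-0.5],"turn": 0}
    - {"xyz": [-0.007,-0.197,-0.54],"turn": 0}
    - {"xyz": [-0.007,-0.197,-0.54],"turn": 0}
    - {"xyz": [-0.007,-0.197,-0.54],"turn": 0}

```text
t: 9.27
tcp_pos: [520.1, -350.2, 4.2]
tool_rot: [0.33, 0.944, -0.0, 0.001]
force: [-0.2, -0.1, 0.4]
gripper_width: 43.8
gripper_force: 0.0
```

carry_out:
  deltas:
    - {"xyz": [0,0,0],"turn": 0}
    - {"xyz": [0,0,0],"turn": 0}
    - {"xyz": [0,0,0],"turn": 0}
    - {"xyz": [0,0,0],"turn": 0}
    - {"xyz": [0,0,0],"turn": 0}
    - {"xyz": [0,0,0],"turn": 0}
    - {"xyz": [0,0,0],"turn": 0}
    - {"xyz": [0,0,0],"turn": 0}
  claw: 0.1
  newtons: 20

```text
t: 9.93
tcp_pos: [520.2, -348.7, 4.2]
tool_rot: [0.33, 0.944, 0.0, 0.0]
force: [-1.0, 1.1, 6.1]
gripper_width: 22.0
gripper_force: 20.0
```

carry_out:
  deltas:
    - {"xyz": [0,0,0.2],"turn": 0}
    - {"xyz": [0,0,0.4],"turn": 0}
    - {"xyz": [0,0,0.7],"turn": 0}
    - {"xyz": [0,0,1],"turn": 0}
    - {"xyz": [0,0,1],"turn": 0}

```text
t: 10.35
tcp_pos: [523.1, -351.3, 161.0]
tool_rot: [0.33, 0.944, -0.001, 0.006]
force: [1.3, -1.2, 0.4]
gripper_width: 21.6
gripper_force: 20.0
```

carry_out:
  deltas:
    - {"xyz": [0.1,0.2,0.2],"turn": 0}
    - {"xyz": [0.2,0.4,0.25],"turn": 0}
    - {"xyz": [0.3,0.7,0.25],"turn": 0}
    - {"xyz": [0.4,1,0.25],"turn": 0}
    - {"xyz": [0.4,1,0.25],"turn": 0}

```text
t: 10.77
tcp_pos: [582.5, -189.7, 190.7]
tool_rot: [0.325, 0.946, 0.003, -0.0]
force: [0.3, 0.8, -0.5]
gripper_width: 21.8
gripper_force: 20.0
```

carry_out:
  deltas:
    - {"xyz": [0.1,0.3,0],"turn": 0}
    - {"xyz": [0.15,0.6,0],"turn": 0}
    - {"xyz": [0.2,1,0],"turn": 0}
    - {"xyz": [0.2,1,0],"turn": 0}
    - {"xyz": [0.2,1,0],"turn": 0}
    - {"xyz": [0.2,1,0],"turn": 0}

```text
t: 11.27
tcp_pos: [609.7, -46.0, 190.4]
tool_rot: [0.327, 0.945, 0.0, -0.001]
force: [0.1, -0.5, -0.3]
gripper_width: 21.6
gripper_force: 20.0
```

carry_out:
  deltas:
    - {"xyz": [0.01,0.07,-0.25],"turn": 0}
    - {"xyz": [0.01,0.07,-0.5],"turn": 0}
    - {"xyz": [0.01,0.07,-0.62],"turn": 0}
    - {"xyz": [0.01,0.07,-0.62],"turn": 0}
    - {"xyz": [0.01,0.07,-0.62],"turn": 0}

```text
t: 11.68
tcp_pos: [610.6, -40.2, 97.3]
tool_rot: [0.331, 0.944, -0.001, -0.001]
force: [-0.6, -1.0, 0.4]
gripper_width: 21.7
gripper_force: 20.0
```

carry_out:
  deltas:
    - {"xyz": [0,0,0],"turn": 0}
    - {"xyz": [0,0,0],"turn": 0}
    - {"xyz": [0,0,0],"turn": 0}
    - {"xyz": [0,0,0],"turn": 0}
    - {"xyz": [0,0,0.2],"turn": 0}
    - {"xyz": [0,0,0.4],"turn": 0}
    - {"xyz": [0,0,0.63],"turn": 0}
    - {"xyz": [0,0,0.63],"turn": 0}
  claw: 0.5

```text
t: 12.35
tcp_pos: [615.7, -38.5, 200.6]
tool_rot: [0.33, 0.944, 0.002, 0.007]
force: [0.4, 0.0, 0.1]
gripper_width: 43.4
gripper_force: 0.0
```

carry_out:
  deltas:
    - {"xyz": [-0.1,0.3,0.1],"turn": 0}
    - {"xyz": [-0.2,0.6,0.1],"turn": 0}
    - {"xyz": [-0.35,1,0.1],"turn": 0}
    - {"xyz": [-0.35,1,0.1],"turn": 0}
    - {"xyz": [-0.35,1,0.1],"turn": 0}

```text
t: 12.77
tcp_pos: [555.9, 121.6, 208.3]
tool_rot: [0.324, 0.946, 0.003, -0.001]
force: [-0.4, 0.9, -0.5]
gripper_width: 43.5
gripper_force: 0.0
```

carry_out:
  deltas:
    - {"xyz": [-0.1,0.3,0],"turn": 0}
    - {"xyz": [-0.2,0.6,0],"turn": 0}
    - {"xyz": [-0.3,0.9,0],"turn": 0}
    - {"xyz": [-0.3,0.9,0],"turn": 0}
    - {"xyz": [-0.3,0.9,0],"turn": 0}
    - {"xyz": [-0.3,0.9,0],"turn": 0}

```text
t: 13.27
tcp_pos: [513.6, 247.8, 208.0]
tool_rot: [0.328, 0.945, 0.0, 0.0]
force: [1.8, -0.8, -0.6]
gripper_width: 43.6
gripper_force: 0.0
```

Run:
```python
from h import *
s=snap('side','s4');t=snap('top','t4')
st=status.get_state();print(st['tcp_pos'],st['tool_rot'],st['joint_pos'].round(2))
a=cv2.resize(s[180:300,270:400],(400,370)) 
c=cv2.resize(s[105:205,225:315],(400,370),interpolation=2)
cv2.imwrite('pics/v4.png',np.hstack([a,c])[:,:,::-1]); cv2.imwrite('pics/v4t.png',cv2.resize(t[:360,60:560],(800,576))[:,:,::-1])
```

```text
[514.60490197 245.18743207 207.85554007] [ 3.30566591e-01  9.43782502e-01 -1.52735458e-04  5.42373562e-04] [-0.54  0.31  0.02  1.81 -0.01  1.02  0.38]
```

View pics/v4.png

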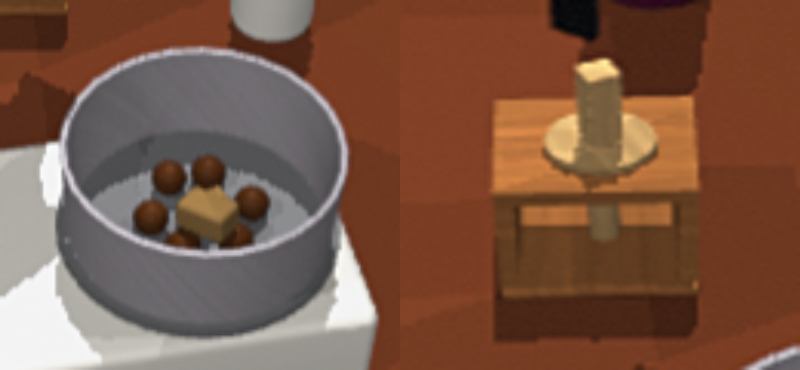

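View pics/v4t.png

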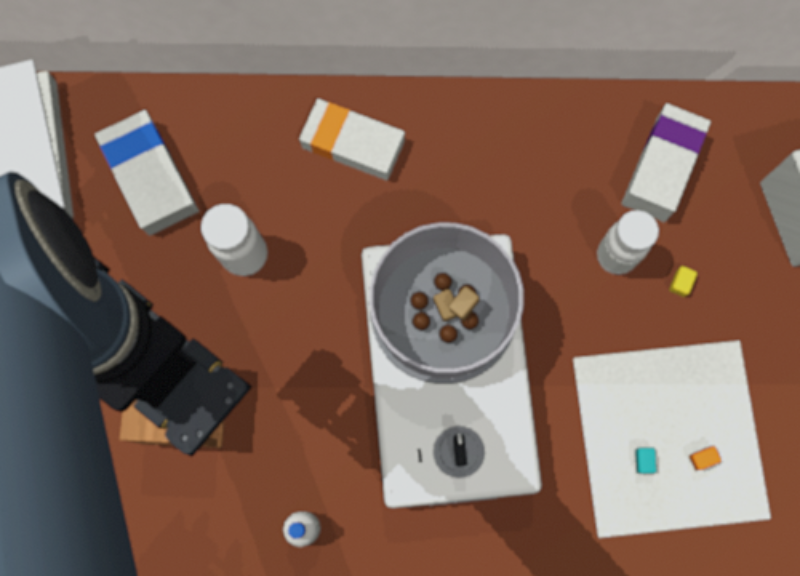

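Both bricks are in the pot, the second resting on top of nuts and the first brick, and the sheet holds only the look-alikes. Next I'll zoom on the handle to get its angle.

Run:
```python
from h import *
T=cv2.imread('pics/top0.png'); S=cv2.imread('pics/side0.png')
a=cv2.resize(T[228:258,142:182],(800,600),interpolation=cv2.INTER_CUBIC)[:, :400]
b=cv2.resize(S[116:146,255:275],(400,600),interpolation=cv2.INTER_CUBIC)
cv2.imwrite('pics/z.png',np.hstack([a,b]))
```

```text
(no output)
```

View pics/z.png

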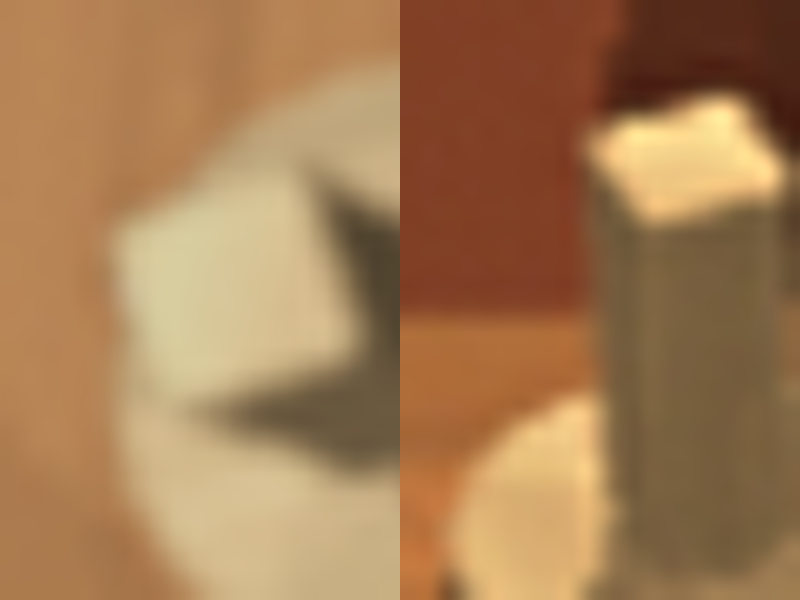

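The handle top's corners in the zoom are (115,238), (300,170), (360,350) and (165,400) in the top view, and (590,145), (735,95), (780,175) and (640,222) in the side view.

Run:
```python
from h import *
for n,c,o in(('top',[[115,238],[300,170],[360,350],[165,400]],[142,228]),('side',[[190,145],[335,95],[380,175],[240,222]],[255,116])):
    P=onz(n,np.array(c)/20+o-.25,134)[:,:2]
    e=np.roll(P,-1,0)-P
    print(n,P.mean(0).round(1),np.linalg.norm(e,axis=1).round(1),(np.degrees(np.arctan2(e[:,1],e[:,0]))%90).round(1))
```

```text
top [507.6 294. ] [16.3 16.4 16.7 14.7] [21.5 21.6 15.4 20.5]
side [506.  297.2] [17.8 15.4 16.9 15. ] [26.5 15.5 25.6 18.5]
```

carry_out:
  deltas:
    - {"xyz": [-0.049,0.15,0],"turn": -0.04}
    - {"xyz": [-0.049,0.325,0],"turn": -0.08}
    - {"xyz": [-0.049,0.325,-0.1],"turn": -0.12}
    - {"xyz": [-0.049,0.325,-0.2],"turn": -0.16}
    - {"xyz": [-0.049,0.325,-0.285],"turn": -0.172}
    - {"xyz": [-0.049,0.325,-0.285],"turn": -0.172}
    - {"xyz": [-0.049,0.325,-0.285],"turn": -0.172}
    - {"xyz": [-0.049,0.325,-0.285],"turn": -0.172}
    - {"xyz": [-0.049,0.325,-0.285],"turn": -0.172}
    - {"xyz": [-0.049,0.325,-0.285],"turn": -0.172}

```text
t: 14.2
tcp_pos: [507.2, 295.5, 165.9]
tool_rot: [0.57, 0.822, 0.001, 0.0]
force: [-0.1, -0.3, -0.3]
gripper_width: 43.8
gripper_force: 0.0
```

Run:
```python
from h import *
st=status.get_state();print(st['tcp_pos'],st['tool_rot'],np.degrees(2*np.arctan2(st['tool_rot'][1],st['tool_rot'][0]))-90,st['force'])
```

```text
[507.19510723 295.52283054 165.86752611] [5.69715832e-01 8.21841150e-01 9.39891051e-04 3.33657155e-04] 20.539136030519913 [-0.10476509 -0.27702331 -0.3412352 ]
```

carry_out:
  deltas:
    - {"xyz": [0,-0.008,-0.15],"turn": 0}
    - {"xyz": [0,-0.008,-0.3],"turn": 0}
    - {"xyz": [0,-0.008,-0.42],"turn": 0}
    - {"xyz": [0,-0.008,-0.5],"turn": 0}
    - {"xyz": [0,-0.008,-0.53],"turn": 0}
    - {"xyz": [0,-0.008,-0.53],"turn": 0}
    - {"xyz": [0,-0.008,-0.53],"turn": 0}
    - {"xyz": [0,-0.008,-0.53],"turn": 0}

```text
t: 14.87
tcp_pos: [507.1, 294.8, 86.2]
tool_rot: [0.57, 0.822, 0.001, 0.0]
force: [0.1, 0.0, 0.5]
gripper_width: 43.5
gripper_force: 0.0
```

carry_out:
  deltas:
    - {"xyz": [0,0,-0.01],"turn": 0}
    - {"xyz": [0,0,-0.01],"turn": 0}
    - {"xyz": [0,0,-0.01],"turn": 0}
    - {"xyz": [0,0,-0.01],"turn": 0}

```text
t: 15.2
tcp_pos: [507.0, 294.8, 84.4]
tool_rot: [0.57, 0.822, 0.001, 0.0]
force: [1.5, 1.3, 3.2]
gripper_width: 43.7
gripper_force: 1.7
```

carry_out:
  deltas:
    - {"xyz": [0,0,0],"turn": 0}
    - {"xyz": [0,0,0],"turn": 0}
    - {"xyz": [0,0,0],"turn": 0}
    - {"xyz": [0,0,0],"turn": 0}
    - {"xyz": [0,0,0],"turn": 0}
    - {"xyz": [0,0,0],"turn": 0}
    - {"xyz": [0,0,0],"turn": 0}
    - {"xyz": [0,0,0],"turn": 0}
  claw: 0.05
  newtons: 50

```text
t: 15.87
tcp_pos: [507.1, 294.9, 84.5]
tool_rot: [0.57, 0.822, 0.001, 0.0]
force: [0.5, 0.5, 5.5]
gripper_width: 17.5
gripper_force: 50.6
```

Run:
```python
from h import *
st=status.get_state();print(st['tcp_pos'],st['tool_rot'],st['force'],st['wrist_torque'],st['gripper_width'])
```

```text
[507.07731606 294.87269666  84.49013771] [5.69597293e-01 8.21923424e-01 8.50635973e-04 2.91458635e-04] [0.49169356 0.54597377 5.49094423] [-0.00399041 -0.03522314  0.02386411] 17.543540427634078
```

carry_out:
  deltas:
    - {"xyz": [0,0,0.15],"turn": 0}
    - {"xyz": [0,0,0.35],"turn": 0}
    - {"xyz": [0,0,0.55],"turn": 0}
    - {"xyz": [0,0,0.75],"turn": 0}
    - {"xyz": [0,0,0.9],"turn": 0}
    - {"xyz": [0,0,1],"turn": 0}
    - {"xyz": [0,0,1],"turn": 0}

```text
t: 16.45
tcp_pos: [507.6, 295.1, 236.7]
tool_rot: [0.57, 0.822, 0.002, 0.001]
force: [1.0, -0.3, -1.0]
gripper_width: 17.7
gripper_force: 50.4
```

carry_out:
  deltas:
    - {"xyz": [0.05,-0.12,0.1],"turn": 0}
    - {"xyz": [0.12,-0.3,0.1],"turn": 0}
    - {"xyz": [0.2,-0.5,0.1],"turn": 0}
    - {"xyz": [0.28,-0.7,0.1],"turn": 0}
    - {"xyz": [0.35,-0.86,0.1],"turn": 0}
    - {"xyz": [0.35,-0.86,0.1],"turn": 0}

```text
t: 16.95
tcp_pos: [560.2, 157.4, 246.8]
tool_rot: [0.574, 0.819, -0.003, 0.001]
force: [-0.0, -0.5, -0.7]
gripper_width: 17.9
gripper_force: 50.4
```

carry_out:
  deltas:
    - {"xyz": [0.08,-0.2,0],"turn": 0}
    - {"xyz": [0.16,-0.4,0],"turn": 0}
    - {"xyz": [0.24,-0.6,0],"turn": 0}
    - {"xyz": [0.3,-0.75,0],"turn": 0}
    - {"xyz": [0.34,-0.86,0],"turn": 0}
    - {"xyz": [0.34,-0.86,0],"turn": 0}
    - {"xyz": [0.34,-0.86,0],"turn": 0}
    - {"xyz": [0.34,-0.86,0],"turn": 0}

```text
t: 17.62
tcp_pos: [608.9, 38.2, 247.4]
tool_rot: [0.569, 0.822, -0.0, -0.001]
force: [-0.8, 0.6, -0.5]
gripper_width: 17.5
gripper_force: 50.4
```

Run:
```python
from h import *
s=snap('side','s5')
st=status.get_state();print(st['tcp_pos'],st['tool_rot'],st['force'],st['gripper_width'])
print(proj('side',[st['tcp_pos'],st['tcp_pos']-[0,0,74.5]])-[200,80])
cv2.imwrite('pics/v5.png',cv2.resize(s[80:310,200:440],(600,575))[:,:,::-1])
```

```text
[609.062836    38.54596193 247.72831409] [ 5.68492942e-01  8.22687373e-01 -2.21686555e-04 -1.10043070e-03] [-0.17129743 -0.39443127 -0.61232225] 17.823235165317882
[[134.33595557  76.4462192 ]
 [132.3202171  108.87878325]]
```

View pics/v5.png

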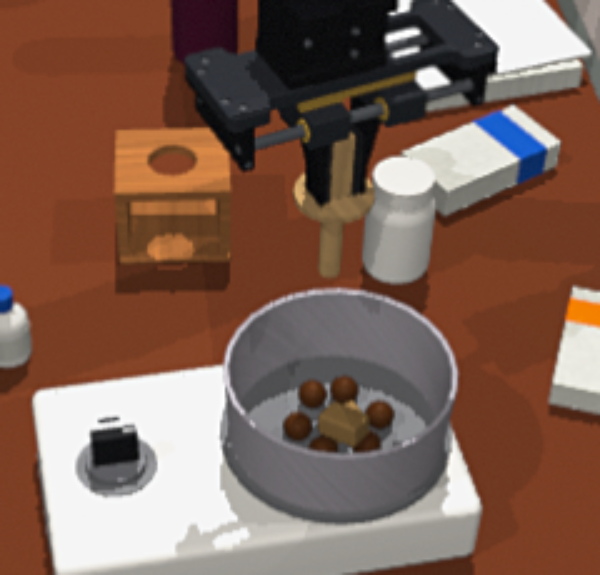

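The stirrer is held upright and the projected tip matches the picture, at (331,272) in the scaled crop. Before going in, I'll check the pot axis from the side view.

Run:
```python
from h import *
p=np.array([[225,378],[456,378],[340,290],[340,456],[258,318],[422,318]])/2.5+[200,80]
P=onz('side',p,130)[:,:2];A=np.c_[2*P,np.ones(len(P))];s=np.linalg.lstsq(A,(P**2).sum(1),rcond=None)[0];print(P.round(),s[:2],np.sqrt(s[2]+s[0]**2+s[1]**2))
c=np.array([611.,-20.])
for a in range(0,360,30):
  print(a,proj('side',[[611+83*np.cos(np.radians(a)),-20+83*np.sin(np.radians(a)),130]])[0].round()-[200,80],end=' ')
```

```text
[[529. -19.]
 [693. -32.]
 [621.  66.]
 [601. -98.]
 [557.  40.]
 [678.  31.]] [612.16034227 -17.19938543] 81.80872324049565
0 [182. 147.] 30 [172. 131.] 60 [153. 120.] 90 [131. 117.] 120 [109. 122.] 150 [ 94. 135.] 180 [ 90. 151.] 210 [ 98. 169.] 240 [117. 181.] 270 [142. 184.] 300 [166. 178.] 330 [180. 164.]
```

carry_out:
  deltas:
    - {"xyz": [0.013,-0.007,-0.15],"turn": 0}
    - {"xyz": [0.013,-0.007,-0.3],"turn": 0}
    - {"xyz": [0.013,-0.007,-0.45],"turn": 0}
    - {"xyz": [0.013,-0.007,-0.6],"turn": 0}
    - {"xyz": [0.013,-0.007,-0.67],"turn": 0}
    - {"xyz": [0.013,-0.007,-0.685],"turn": 0}
    - {"xyz": [0.013,-0.007,-0.69],"turn": 0}
    - {"xyz": [0.013,-0.007,-0.69],"turn": 0}
    - {"xyz": [0.013,-0.007,-0.69],"turn": 0}

```text
t: 18.42
tcp_pos: [612.9, 35.7, 146.8]
tool_rot: [0.569, 0.822, 0.001, 0.001]
force: [-0.3, 0.3, -0.1]
gripper_width: 17.7
gripper_force: 50.4
```

carry_out:
  deltas:
    - {"xyz": [-0.01,0,-0.02],"turn": 0}
    - {"xyz": [-0.01,-0.03,-0.02],"turn": 0}
    - {"xyz": [-0.01,-0.06,-0.02],"turn": 0}
    - {"xyz": [-0.01,-0.1,-0.02],"turn": 0}
    - {"xyz": [-0.01,-0.1,-0.02],"turn": 0}

```text
t: 18.83
tcp_pos: [610.4, 18.0, 142.6]
tool_rot: [0.571, 0.821, -0.0, 0.0]
force: [0.5, -0.3, -1.0]
gripper_width: 18.0
gripper_force: 50.4
```

carry_out:
  deltas:
    - {"xyz": [-0.069,-0.009,0],"turn": 0}
    - {"xyz": [-0.133,-0.036,0],"turn": 0}
    - {"xyz": [-0.189,-0.078,0],"turn": 0}
    - {"xyz": [-0.231,-0.133,0],"turn": 0}
    - {"xyz": [-0.258,-0.198,0],"turn": 0}
    - {"xyz": [-0.267,-0.267,0],"turn": 0}
    - {"xyz": [-0.258,-0.336,0],"turn": 0}
    - {"xyz": [-0.231,-0.4,0],"turn": 0}
    - {"xyz": [-0.189,-0.455,0],"turn": 0}
    - {"xyz": [-0.133,-0.498,0],"turn": 0}
    - {"xyz": [-0.069,-0.525,0],"turn": 0}
    - {"xyz": [0,-0.533,0],"turn": 0}

```text
t: 19.83
tcp_pos: [611.8, -60.9, 142.3]
tool_rot: [0.57, 0.822, -0.0, 0.0]
force: [-0.4, 0.8, -1.0]
gripper_width: 17.9
gripper_force: 50.6
```

carry_out:
  deltas:
    - {"xyz": [0.069,0.009,0],"turn": 0}
    - {"xyz": [0.133,0.036,0],"turn": 0}
    - {"xyz": [0.189,0.078,0],"turn": 0}
    - {"xyz": [0.231,0.133,0],"turn": 0}
    - {"xyz": [0.258,0.198,0],"turn": 0}
    - {"xyz": [0.267,0.267,0],"turn": 0}
    - {"xyz": [0.258,0.336,0],"turn": 0}
    - {"xyz": [0.231,0.4,0],"turn": 0}
    - {"xyz": [0.189,0.455,0],"turn": 0}
    - {"xyz": [0.133,0.498,0],"turn": 0}
    - {"xyz": [0.069,0.525,0],"turn": 0}
    - {"xyz": [0,0.533,0],"turn": 0}

```text
t: 20.83
tcp_pos: [609.0, 21.5, 142.4]
tool_rot: [0.569, 0.822, 0.0, -0.0]
force: [0.1, 0.0, -0.8]
gripper_width: 17.5
gripper_force: 50.6
```

Run:
```python
from h import *
s=snap('side','s6')
st=status.get_state();print(st['tcp_pos'],st['tool_rot'],st['force'],st['gripper_width'])
print(proj('side',[st['tcp_pos'],st['tcp_pos']-[0,0,74.5]])-[200,80])
cv2.imwrite('pics/v6.png',cv2.resize(s[80:310,200:440],(600,575))[:,:,::-1])
```

```text
[606.60777397  21.1166147  142.24133262] [ 5.69298506e-01  8.22129165e-01 -7.14534988e-04 -1.52860795e-03] [-3.60939411 -0.21379115 -0.86440136] 17.6183384886322
[[131.32445886 128.11038105]
 [129.53995157 156.28867245]]
```

View pics/v6.png

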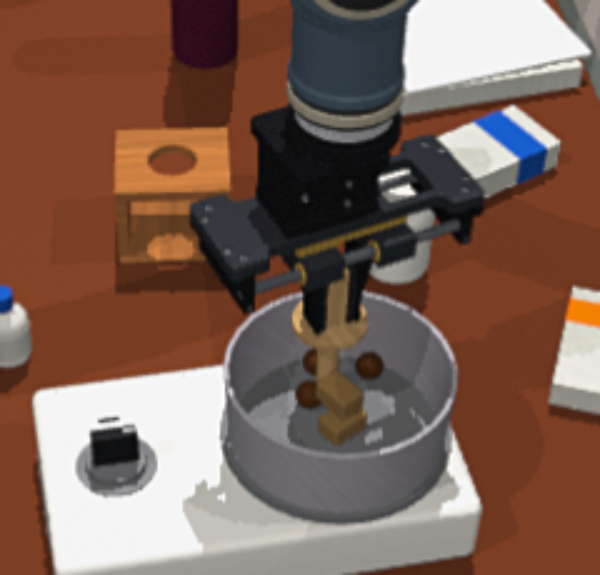

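The first round went well: the bricks and nuts are being pushed round and all are inside. I'll keep going.

carry_out:
  deltas:
    - {"xyz": [-0.069,-0.009,0],"turn": 0}
    - {"xyz": [-0.133,-0.036,0],"turn": 0}
    - {"xyz": [-0.189,-0.078,0],"turn": 0}
    - {"xyz": [-0.231,-0.133,0],"turn": 0}
    - {"xyz": [-0.258,-0.198,0],"turn": 0}
    - {"xyz": [-0.267,-0.267,0],"turn": 0}
    - {"xyz": [-0.258,-0.336,0],"turn": 0}
    - {"xyz": [-0.231,-0.4,0],"turn": 0}
    - {"xyz": [-0.189,-0.455,0],"turn": 0}
    - {"xyz": [-0.133,-0.498,0],"turn": 0}
    - {"xyz": [-0.069,-0.525,0],"turn": 0}
    - {"xyz": [0,-0.533,0],"turn": 0}

```text
t: 21.88
tcp_pos: [611.7, -60.8, 142.2]
tool_rot: [0.57, 0.822, -0.0, 0.0]
force: [-0.2, -0.0, -0.5]
gripper_width: 17.6
gripper_force: 50.6
```

carry_out:
  deltas:
    - {"xyz": [0.069,0.009,0],"turn": 0}
    - {"xyz": [0.133,0.036,0],"turn": 0}
    - {"xyz": [0.189,0.078,0],"turn": 0}
    - {"xyz": [0.231,0.133,0],"turn": 0}
    - {"xyz": [0.258,0.198,0],"turn": 0}
    - {"xyz": [0.267,0.267,0],"turn": 0}
    - {"xyz": [0.258,0.336,0],"turn": 0}
    - {"xyz": [0.231,0.4,0],"turn": 0}
    - {"xyz": [0.189,0.455,0],"turn": 0}
    - {"xyz": [0.133,0.498,0],"turn": 0}
    - {"xyz": [0.069,0.525,0],"turn": 0}
    - {"xyz": [0,0.533,0],"turn": 0}

```text
t: 22.88
tcp_pos: [609.0, 21.4, 142.4]
tool_rot: [0.569, 0.822, 0.0, -0.0]
force: [-0.5, 0.2, -0.9]
gripper_width: 17.7
gripper_force: 50.6
```

carry_out:
  deltas:
    - {"xyz": [-0.069,-0.009,0],"turn": 0}
    - {"xyz": [-0.133,-0.036,0],"turn": 0}
    - {"xyz": [-0.189,-0.078,0],"turn": 0}
    - {"xyz": [-0.231,-0.133,0],"turn": 0}
    - {"xyz": [-0.258,-0.198,0],"turn": 0}
    - {"xyz": [-0.267,-0.267,0],"turn": 0}
    - {"xyz": [-0.258,-0.336,0],"turn": 0}
    - {"xyz": [-0.231,-0.4,0],"turn": 0}
    - {"xyz": [-0.189,-0.455,0],"turn": 0}
    - {"xyz": [-0.133,-0.498,0],"turn": 0}
    - {"xyz": [-0.069,-0.525,0],"turn": 0}
    - {"xyz": [0,-0.533,0],"turn": 0}

```text
t: 23.88
tcp_pos: [611.8, -60.8, 142.2]
tool_rot: [0.57, 0.822, -0.0, 0.0]
force: [-0.1, -0.2, -1.2]
gripper_width: 17.8
gripper_force: 50.6
```

carry_out:
  deltas:
    - {"xyz": [0.069,0.009,0],"turn": 0}
    - {"xyz": [0.133,0.036,0],"turn": 0}
    - {"xyz": [0.189,0.078,0],"turn": 0}
    - {"xyz": [0.231,0.133,0],"turn": 0}
    - {"xyz": [0.258,0.198,0],"turn": 0}
    - {"xyz": [0.267,0.267,0],"turn": 0}
    - {"xyz": [0.258,0.336,0],"turn": 0}
    - {"xyz": [0.231,0.4,0],"turn": 0}
    - {"xyz": [0.189,0.455,0],"turn": 0}
    - {"xyz": [0.133,0.498,0],"turn": 0}
    - {"xyz": [0.069,0.525,0],"turn": 0}
    - {"xyz": [0,0.533,0],"turn": 0}

```text
t: 24.88
tcp_pos: [609.0, 21.4, 142.4]
tool_rot: [0.569, 0.822, 0.0, -0.0]
force: [0.8, 0.0, 0.6]
gripper_width: 17.7
gripper_force: 50.6
```

carry_out:
  deltas:
    - {"xyz": [-0.069,-0.009,0],"turn": 0}
    - {"xyz": [-0.133,-0.036,0],"turn": 0}
    - {"xyz": [-0.189,-0.078,0],"turn": 0}
    - {"xyz": [-0.231,-0.133,0],"turn": 0}
    - {"xyz": [-0.258,-0.198,0],"turn": 0}
    - {"xyz": [-0.267,-0.267,0],"turn": 0}
    - {"xyz": [-0.258,-0.336,0],"turn": 0}
    - {"xyz": [-0.231,-0.4,0],"turn": 0}
    - {"xyz": [-0.189,-0.455,0],"turn": 0}
    - {"xyz": [-0.133,-0.498,0],"turn": 0}
    - {"xyz": [-0.069,-0.525,0],"turn": 0}
    - {"xyz": [0,-0.533,0],"turn": 0}

```text
t: 25.88
tcp_pos: [611.8, -60.8, 142.2]
tool_rot: [0.57, 0.822, -0.0, 0.0]
force: [0.5, -0.3, -0.8]
gripper_width: 17.9
gripper_force: 50.6
```

carry_out:
  deltas:
    - {"xyz": [0.069,0.009,0],"turn": 0}
    - {"xyz": [0.133,0.036,0],"turn": 0}
    - {"xyz": [0.189,0.078,0],"turn": 0}
    - {"xyz": [0.231,0.133,0],"turn": 0}
    - {"xyz": [0.258,0.198,0],"turn": 0}
    - {"xyz": [0.267,0.267,0],"turn": 0}
    - {"xyz": [0.258,0.336,0],"turn": 0}
    - {"xyz": [0.231,0.4,0],"turn": 0}
    - {"xyz": [0.189,0.455,0],"turn": 0}
    - {"xyz": [0.133,0.498,0],"turn": 0}
    - {"xyz": [0.069,0.525,0],"turn": 0}
    - {"xyz": [0,0.533,0],"turn": 0}

```text
t: 26.88
tcp_pos: [609.0, 21.4, 142.4]
tool_rot: [0.569, 0.822, 0.0, -0.0]
force: [0.1, -0.2, -0.1]
gripper_width: 17.9
gripper_force: 50.6
```

Run:
```python
from h import *
s=snap('side','s7')
st=status.get_state();print(st['tcp_pos'],st['tool_rot'],st['force'],st['gripper_width'])
cv2.imwrite('pics/v7.png',cv2.resize(s[80:310,200:440],(600,575))[:,:,::-1])
```

```text
[606.60430944  21.07609209 142.23590717] [ 5.69299075e-01  8.22128782e-01 -7.12127125e-04 -1.52381262e-03] [-3.81276092  0.25270388 -0.73684599] 17.927718137275523
```

View pics/v7.png

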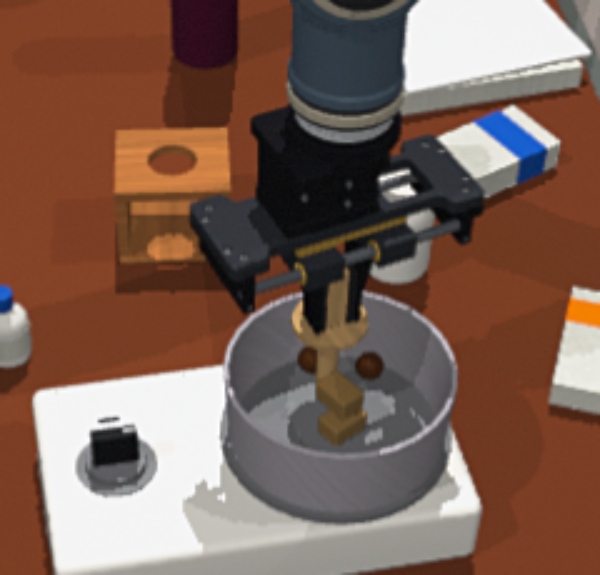

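Four rounds are done with everything inside. I'll add two more for margin.

carry_out:
  deltas:
    - {"xyz": [-0.069,-0.009,0],"turn": 0}
    - {"xyz": [-0.133,-0.036,0],"turn": 0}
    - {"xyz": [-0.189,-0.078,0],"turn": 0}
    - {"xyz": [-0.231,-0.133,0],"turn": 0}
    - {"xyz": [-0.258,-0.198,0],"turn": 0}
    - {"xyz": [-0.267,-0.267,0],"turn": 0}
    - {"xyz": [-0.258,-0.336,0],"turn": 0}
    - {"xyz": [-0.231,-0.4,0],"turn": 0}
    - {"xyz": [-0.189,-0.455,0],"turn": 0}
    - {"xyz": [-0.133,-0.498,0],"turn": 0}
    - {"xyz": [-0.069,-0.525,0],"turn": 0}
    - {"xyz": [0,-0.533,0],"turn": 0}

```text
t: 27.93
tcp_pos: [611.8, -60.8, 142.2]
tool_rot: [0.57, 0.822, -0.0, 0.0]
force: [0.4, -0.4, -0.8]
gripper_width: 17.8
gripper_force: 50.6
```

carry_out:
  deltas:
    - {"xyz": [0.069,0.009,0],"turn": 0}
    - {"xyz": [0.133,0.036,0],"turn": 0}
    - {"xyz": [0.189,0.078,0],"turn": 0}
    - {"xyz": [0.231,0.133,0],"turn": 0}
    - {"xyz": [0.258,0.198,0],"turn": 0}
    - {"xyz": [0.267,0.267,0],"turn": 0}
    - {"xyz": [0.258,0.336,0],"turn": 0}
    - {"xyz": [0.231,0.4,0],"turn": 0}
    - {"xyz": [0.189,0.455,0],"turn": 0}
    - {"xyz": [0.133,0.498,0],"turn": 0}
    - {"xyz": [0.069,0.525,0],"turn": 0}
    - {"xyz": [0,0.533,0],"turn": 0}

```text
t: 28.93
tcp_pos: [609.0, 21.4, 142.4]
tool_rot: [0.569, 0.822, 0.0, -0.0]
force: [-0.3, -0.2, -1.4]
gripper_width: 17.9
gripper_force: 50.6
```

carry_out:
  deltas:
    - {"xyz": [-0.069,-0.009,0],"turn": 0}
    - {"xyz": [-0.133,-0.036,0],"turn": 0}
    - {"xyz": [-0.189,-0.078,0],"turn": 0}
    - {"xyz": [-0.231,-0.133,0],"turn": 0}
    - {"xyz": [-0.258,-0.198,0],"turn": 0}
    - {"xyz": [-0.267,-0.267,0],"turn": 0}
    - {"xyz": [-0.258,-0.336,0],"turn": 0}
    - {"xyz": [-0.231,-0.4,0],"turn": 0}
    - {"xyz": [-0.189,-0.455,0],"turn": 0}
    - {"xyz": [-0.133,-0.498,0],"turn": 0}
    - {"xyz": [-0.069,-0.525,0],"turn": 0}
    - {"xyz": [0,-0.533,0],"turn": 0}

```text
t: 29.93
tcp_pos: [611.7, -60.8, 142.2]
tool_rot: [0.57, 0.822, -0.0, 0.0]
force: [0.0, -0.4, -0.8]
gripper_width: 17.5
gripper_force: 50.6
```

carry_out:
  deltas:
    - {"xyz": [0.069,0.009,0],"turn": 0}
    - {"xyz": [0.133,0.036,0],"turn": 0}
    - {"xyz": [0.189,0.078,0],"turn": 0}
    - {"xyz": [0.231,0.133,0],"turn": 0}
    - {"xyz": [0.258,0.198,0],"turn": 0}
    - {"xyz": [0.267,0.267,0],"turn": 0}
    - {"xyz": [0.258,0.336,0],"turn": 0}
    - {"xyz": [0.231,0.4,0],"turn": 0}
    - {"xyz": [0.189,0.455,0],"turn": 0}
    - {"xyz": [0.133,0.498,0],"turn": 0}
    - {"xyz": [0.069,0.525,0],"turn": 0}
    - {"xyz": [0,0.533,0],"turn": 0}

```text
t: 30.93
tcp_pos: [608.9, 21.4, 142.3]
tool_rot: [0.569, 0.822, 0.0, -0.0]
force: [-0.4, -0.2, 0.5]
gripper_width: 17.7
gripper_force: 50.6
```

carry_out:
  deltas:
    - {"xyz": [0,0,0],"turn": 0}
    - {"xyz": [0,0,0.03],"turn": 0}
    - {"xyz": [0,0,0.1],"turn": 0}
    - {"xyz": [0,0,0.25],"turn": 0}
    - {"xyz": [0,0,0.4],"turn": 0}
    - {"xyz": [0,0,0.55],"turn": 0}
    - {"xyz": [0,0,0.7],"turn": 0}
    - {"xyz": [0,0,0.7],"turn": 0}

```text
t: 31.6
tcp_pos: [613.9, 19.7, 253.7]
tool_rot: [0.57, 0.822, 0.004, 0.004]
force: [1.4, 0.0, -0.4]
gripper_width: 17.6
gripper_force: 50.6
```

carry_out:
  deltas:
    - {"xyz": [-0.08,0.2,0],"turn": 0}
    - {"xyz": [-0.16,0.4,0],"turn": 0}
    - {"xyz": [-0.24,0.6,0],"turn": 0}
    - {"xyz": [-0.3,0.8,0],"turn": 0}
    - {"xyz": [-0.34,0.93,0],"turn": 0}
    - {"xyz": [-0.34,0.93,0],"turn": 0}

```text
t: 32.1
tcp_pos: [557.8, 166.1, 247.4]
tool_rot: [0.566, 0.824, 0.001, -0.001]
force: [-0.3, 0.9, -0.9]
gripper_width: 17.9
gripper_force: 50.6
```

carry_out:
  deltas:
    - {"xyz": [-0.08,0.2,0],"turn": 0}
    - {"xyz": [-0.16,0.4,0],"turn": 0}
    - {"xyz": [-0.24,0.6,0],"turn": 0}
    - {"xyz": [-0.3,0.8,0],"turn": 0}
    - {"xyz": [-0.34,0.9,0],"turn": 0}
    - {"xyz": [-0.34,0.9,0],"turn": 0}
    - {"xyz": [-0.34,0.9,0],"turn": 0}
    - {"xyz": [-0.34,0.9,0],"turn": 0}
    - {"xyz": [-0.34,0.9,0],"turn": 0}

```text
t: 32.85
tcp_pos: [509.6, 292.7, 247.4]
tool_rot: [0.571, 0.821, -0.0, 0.0]
force: [0.7, -0.3, -1.7]
gripper_width: 17.5
gripper_force: 50.6
```

Run:
```python
from h import *
s=snap('side','s8');t=snap('top','t8')
st=status.get_state();print(st['tcp_pos'],st['tool_rot'],st['force'],st['gripper_width'])
print(proj('side',[st['tcp_pos']-[0,0,74.5]])-[200,60])
a=cv2.resize(s[60:310,200:400],(400,500));b=cv2.resize(t[110:260,270:400],(400,500))
cv2.imwrite('pics/v8.png',np.hstack([a,b])[:,:,::-1])
```

```text
[509.2451455  293.17564641 247.40916571] [ 5.70777627e-01  8.21104637e-01 -3.99594510e-05  2.72886035e-04] [-0.48442759  0.01424252 -0.61338958] 17.43486320496442
[[70.17512597 49.52062686]]
```

View pics/v8.png

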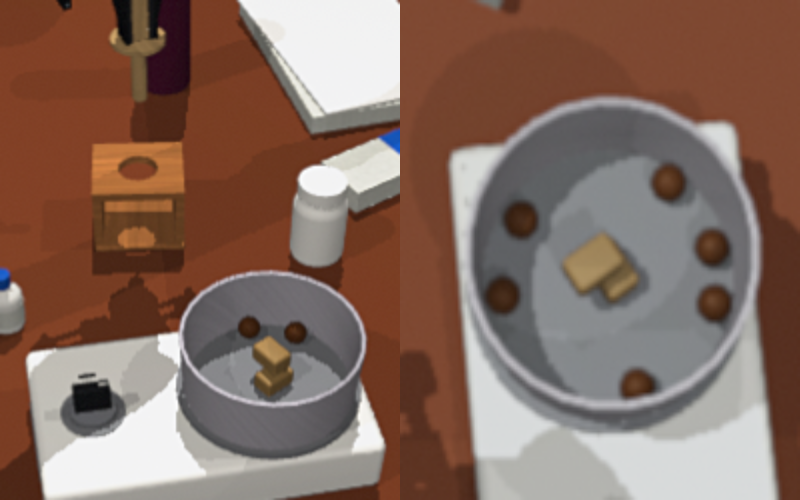

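All six nuts and both bricks are in the pot, and the stirrer hangs upright above its hole. Time to lower it.

carry_out:
  deltas:
    - {"xyz": [-0.014,0.009,-0.15],"turn": 0}
    - {"xyz": [-0.014,0.009,-0.3],"turn": 0}
    - {"xyz": [-0.014,0.009,-0.45],"turn": 0}
    - {"xyz": [-0.014,0.009,-0.6],"turn": 0}
    - {"xyz": [-0.014,0.009,-0.75],"turn": 0}
    - {"xyz": [-0.014,0.009,-0.9],"turn": 0}
    - {"xyz": [-0.014,0.009,-1],"turn": 0}
    - {"xyz": [-0.014,0.009,-1],"turn": 0}
    - {"xyz": [-0.014,0.009,-1],"turn": 0}
    - {"xyz": [-0.014,0.009,-1],"turn": 0}

```text
t: 33.78
tcp_pos: [507.4, 296.2, 98.5]
tool_rot: [0.57, 0.822, 0.001, 0.0]
force: [-0.0, 0.7, -0.8]
gripper_width: 17.8
gripper_force: 50.6
```

carry_out:
  deltas:
    - {"xyz": [0,0,-0.03],"turn": 0}
    - {"xyz": [0,0,-0.05],"turn": 0}
    - {"xyz": [0,0,-0.07],"turn": 0}
    - {"xyz": [0,0,-0.08],"turn": 0}
    - {"xyz": [0,0,-0.08],"turn": 0}
    - {"xyz": [0,0,-0.08],"turn": 0}

```text
t: 34.28
tcp_pos: [506.3, 296.3, 85.3]
tool_rot: [0.57, 0.822, 0.0, -0.0]
force: [-0.4, -0.4, -0.5]
gripper_width: 17.5
gripper_force: 50.6
```

carry_out:
  deltas:
    - {"xyz": [0.004,-0.01,0],"turn": 0}
    - {"xyz": [0.004,-0.01,-0.006],"turn": 0}
    - {"xyz": [0.004,-0.01,-0.006],"turn": 0}
    - {"xyz": [0.004,-0.01,-0.006],"turn": 0}

```text
t: 34.62
tcp_pos: [507.0, 294.7, 84.5]
tool_rot: [0.57, 0.822, 0.0, 0.0]
force: [0.1, 0.1, 0.0]
gripper_width: 17.9
gripper_force: 50.6
```

carry_out:
  deltas:
    - {"xyz": [0,0,0],"turn": 0}
    - {"xyz": [0,0,0],"turn": 0}
    - {"xyz": [0,0,0],"turn": 0}
    - {"xyz": [0,0,0],"turn": 0}
    - {"xyz": [0,0,0],"turn": 0}
    - {"xyz": [0,0,0],"turn": 0}
  claw: 0.5
  newtons: 20

```text
t: 35.12
tcp_pos: [506.7, 294.7, 84.5]
tool_rot: [0.57, 0.822, -0.0, -0.0]
force: [-0.4, -0.4, 1.9]
gripper_width: 41.9
gripper_force: 0.6
```

carry_out:
  deltas:
    - {"xyz": [0,0,0.1],"turn": 0}
    - {"xyz": [0,0,0.25],"turn": 0}
    - {"xyz": [0,0,0.45],"turn": 0}
    - {"xyz": [0,0,0.7],"turn": 0}
    - {"xyz": [0,0,0.95],"turn": 0}
    - {"xyz": [0,0,0.95],"turn": 0}

```text
t: 35.62
tcp_pos: [510.9, 297.0, 235.1]
tool_rot: [0.57, 0.822, 0.007, 0.003]
force: [0.8, 0.1, 1.2]
gripper_width: 43.9
gripper_force: 0.0
```

carry_out:
  deltas:
    - {"xyz": [0,-0.2,0],"turn": 0}
    - {"xyz": [0,-0.4,0],"turn": 0}
    - {"xyz": [0,-0.6,0],"turn": 0}
    - {"xyz": [0,-0.8,0],"turn": 0}
    - {"xyz": [0,-1,0],"turn": 0}
    - {"xyz": [0,-1,0],"turn": 0}

```text
t: 36.12
tcp_pos: [507.2, 137.3, 227.0]
tool_rot: [0.574, 0.819, -0.001, 0.001]
force: [-0.1, -0.4, 0.3]
gripper_width: 43.6
gripper_force: 0.0
```

Run:
```python
from h import *
s=snap('side','s9');t=snap('top','t9')
st=status.get_state();print(st['tcp_pos'],np.degrees(2*np.arctan2(st['tool_rot'][1],st['tool_rot'][0]))-90,st['joint_pos'].round(2))
a=cv2.resize(s[100:350,200:400],(400,500));b=cv2.resize(t[200:350,120:240],(400,500))
cv2.imwrite('pics/v9.png',np.hstack([a,b])[:,:,::-1])
```

```text
[507.09328703 143.41200771 227.01388599] 20.37443054061187 [-0.53  0.22  0.21  1.89 -0.05  1.04  0.06]
```

View pics/v9.png

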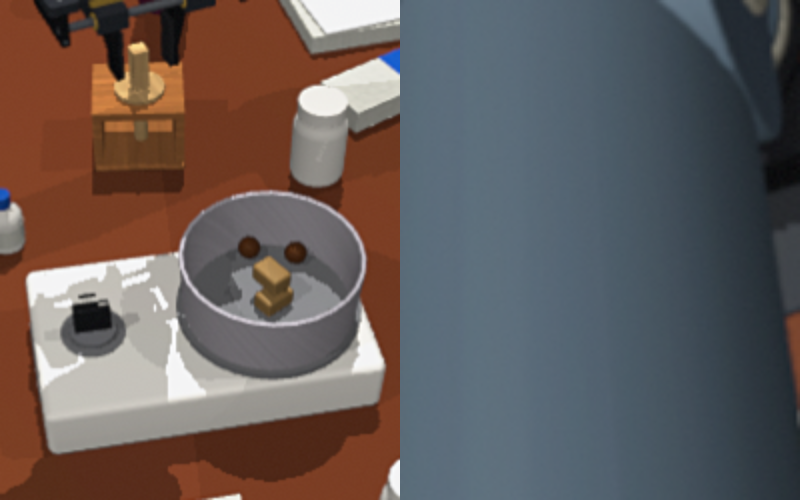

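The stirrer hangs upright in its stand, collar at (137,87) in the crop, and the pot's contents are inside. Now the switch.

carry_out:
  deltas:
    - {"xyz": [-0.1,-0.2,0],"turn": 0.04}
    - {"xyz": [-0.2,-0.4,0],"turn": 0.08}
    - {"xyz": [-0.2,-0.6,0],"turn": 0.12}
    - {"xyz": [-0.2,-0.6,0],"turn": 0.16}
    - {"xyz": [-0.2,-0.6,0],"turn": 0.2}
    - {"xyz": [-0.2,-0.6,0],"turn": 0.2}

```text
t: 36.72
tcp_pos: [477.0, 55.7, 227.0]
tool_rot: [0.286, 0.958, 0.0, 0.0]
force: [-0.6, 0.5, -0.3]
gripper_width: 43.3
gripper_force: 0.0
```

carry_out:
  deltas:
    - {"xyz": [-0.1,-0.2,0],"turn": 0.04}
    - {"xyz": [-0.2,-0.4,0],"turn": 0.08}
    - {"xyz": [-0.2,-0.6,0],"turn": 0.12}
    - {"xyz": [-0.2,-0.6,-0.1],"turn": 0.16}
    - {"xyz": [-0.2,-0.6,-0.3],"turn": 0.2}
    - {"xyz": [-0.2,-0.6,-0.5],"turn": 0.218}
    - {"xyz": [-0.2,-0.6,-0.65],"turn": 0.218}
    - {"xyz": [-0.2,-0.6,-0.65],"turn": 0.218}
    - {"xyz": [-0.2,-0.6,-0.65],"turn": 0.218}
    - {"xyz": [-0.2,-0.6,-0.65],"turn": 0.218}

```text
t: 37.55
tcp_pos: [448.2, -34.6, 130.5]
tool_rot: [-0.05, 0.999, 0.0, 0.001]
force: [0.0, 0.2, 0.6]
gripper_width: 43.4
gripper_force: 0.0
```

Run:
```python
from h import *
st=status.get_state();print(st['tcp_pos'],np.degrees(2*np.arctan2(st['tool_rot'][1],st['tool_rot'][0]))-90,st['joint_pos'].round(2),st['force'])
```

```text
[448.15941768 -34.62011605 130.49568399] 95.78805923320536 [-0.2   0.22  0.21  2.16 -0.06  0.77  1.72] [0.02687425 0.15550893 0.55153836]
```

carry_out:
  deltas:
    - {"xyz": [-0.007,-0.012,-0.1],"turn": 0}
    - {"xyz": [-0.007,-0.012,-0.2],"turn": 0}
    - {"xyz": [-0.007,-0.012,-0.3],"turn": 0}
    - {"xyz": [-0.007,-0.012,-0.37],"turn": 0}
    - {"xyz": [-0.007,-0.012,-0.39],"turn": 0}
    - {"xyz": [-0.007,-0.012,-0.39],"turn": 0}
    - {"xyz": [-0.007,-0.012,-0.39],"turn": 0}
    - {"xyz": [-0.007,-0.012,-0.39],"turn": 0}

```text
t: 38.22
tcp_pos: [447.0, -37.0, 72.1]
tool_rot: [-0.051, 0.999, 0.0, 0.001]
force: [-0.5, -1.0, 0.0]
gripper_width: 43.6
gripper_force: 0.0
```

carry_out:
  deltas:
    - {"xyz": [0,0,0],"turn": 0}
    - {"xyz": [0,0,0],"turn": 0}
    - {"xyz": [0,0,0],"turn": 0}
    - {"xyz": [0,0,0],"turn": 0}
    - {"xyz": [0,0,0],"turn": 0}
    - {"xyz": [0,0,0],"turn": 0}
    - {"xyz": [0,0,0],"turn": 0}
    - {"xyz": [0,0,0],"turn": 0}
  claw: 0.02
  newtons: 30

```text
t: 38.88
tcp_pos: [445.8, -35.9, 71.0]
tool_rot: [-0.051, 0.999, 0.001, -0.0]
force: [-1.4, 5.6, 2.1]
gripper_width: 11.6
gripper_force: 30.0
```

carry_out:
  deltas:
    - {"xyz": [0,0,0],"turn": -0.035}
    - {"xyz": [0,0,0],"turn": -0.07}
    - {"xyz": [0,0,0],"turn": -0.105}
    - {"xyz": [0,0,0],"turn": -0.14}
    - {"xyz": [0,0,0],"turn": -0.175}
    - {"xyz": [0,0,0],"turn": -0.21}
    - {"xyz": [0,0,0],"turn": -0.245}
    - {"xyz": [0,0,0],"turn": -0.28}
    - {"xyz": [0,0,0],"turn": -0.315}
    - {"xyz": [0,0,0],"turn": -0.345}
    - {"xyz": [0,0,0],"turn": -0.36}
    - {"xyz": [0,0,0],"turn": -0.36}

```text
t: 39.88
tcp_pos: [446.9, -33.7, 71.0]
tool_rot: [0.492, 0.871, 0.002, -0.0]
force: [1.8, 10.5, -1.2]
gripper_width: 11.8
gripper_force: 30.0
```

Run:
```python
from h import *
st=status.get_state();print(st['tcp_pos'],np.degrees(2*np.arctan2(st['tool_rot'][1],st['tool_rot'][0]))-90,st['joint_pos'].round(2),st['force'],st['wrist_torque'],st['gripper_width'])
```

```text
[446.8795592  -33.72201762  71.03165134] 31.088004687609327 [-0.41  0.34  0.47  2.22 -0.26  0.63  0.8 ] [ 1.7754719  10.51864009 -1.23067521] [ 2.20240572 -0.44566601  0.12820993] 11.83089974915485
```

carry_out:
  deltas:
    - {"xyz": [0,0.01,0],"turn": -0.01}
    - {"xyz": [0,0.01,0],"turn": -0.02}
    - {"xyz": [0,0.01,0],"turn": -0.03}
    - {"xyz": [0,0.01,0],"turn": -0.035}
    - {"xyz": [0,0.01,0],"turn": -0.035}
    - {"xyz": [0,0.01,0],"turn": -0.035}

```text
t: 40.38
tcp_pos: [447.0, -33.6, 71.0]
tool_rot: [0.537, 0.843, 0.001, 0.0]
force: [2.4, 6.4, -1.8]
gripper_width: 12.1
gripper_force: 30.0
```

Run:
```python
from h import *
st=status.get_state();print(st['tcp_pos'],np.degrees(2*np.arctan2(st['tool_rot'][1],st['tool_rot'][0]))-90,st['force'],st['wrist_torque'],st['gripper_width'])
```

```text
[447.00055094 -33.61276674  71.00647877] 24.98466947497741 [ 2.38118065  6.44562258 -1.76883729] [ 1.35391816 -0.50183083  0.63342078] 12.085222158681091
```

The wrist torque rose to 0.63 N m, against 0.15 from the spring alone, so the switch is at its stop. Release and lift.

carry_out:
  deltas:
    - {"xyz": [0,0,0],"turn": 0}
    - {"xyz": [0,0,0],"turn": 0}
    - {"xyz": [0,0,0],"turn": 0}
    - {"xyz": [0,0,0],"turn": 0}
    - {"xyz": [0,0,0],"turn": 0}
    - {"xyz": [0,0,0],"turn": 0}
    - {"xyz": [0,0,0.2],"turn": 0}
    - {"xyz": [0,0,0.4],"turn": 0}
    - {"xyz": [0,0,0.6],"turn": 0}
    - {"xyz": [0,0,0.8],"turn": 0}
    - {"xyz": [0,0,1],"turn": 0}
    - {"xyz": [0,0,1],"turn": 0}
  claw: 0.7

```text
t: 41.38
tcp_pos: [449.4, -37.1, 226.1]
tool_rot: [0.54, 0.841, 0.004, 0.004]
force: [0.4, 0.0, -0.4]
gripper_width: 60.6
gripper_force: 0.0
```

carry_out:
  deltas:
    - {"xyz": [0,0.2,0],"turn": 0}
    - {"xyz": [0,0.4,0],"turn": 0}
    - {"xyz": [0,0.6,0],"turn": 0}
    - {"xyz": [0,0.8,0],"turn": 0}
    - {"xyz": [0,1,0],"turn": 0}
    - {"xyz": [0,1,0],"turn": 0}
    - {"xyz": [0,1,0],"turn": 0}
    - {"xyz": [0,1,0],"turn": 0}
    - {"xyz": [0,1,0],"turn": 0}
    - {"xyz": [0,1,0],"turn": 0}
    - {"xyz": [0,1,0],"turn": 0}
    - {"xyz": [0,1,0],"turn": 0}

```text
t: 42.38
tcp_pos: [445.9, 113.6, 221.0]
tool_rot: [0.54, 0.842, 0.0, 0.0]
force: [-0.1, -0.4, -0.6]
gripper_width: 61.1
gripper_force: 0.0
```

Run:
```python
from h import *
S0=cv2.imread('pics/side0.png')[:,:,::-1];T0=cv2.imread('pics/top0.png')[:,:,::-1]
s=snap('side','s10');t=snap('top','t10')
def dark(im,box):
    x0,y0,x1,y1=box;g=im[y0:y1,x0:x1].max(2)<45
    return g.sum(),np.argwhere(g).mean(0).round(1),np.linalg.eigh(np.cov(np.argwhere(g).T))[1][:,-1].round(2)
for a in(S0,s): print('side bar',dark(a,(235,245,260,268)))
for a in(T0,t): print('top bar',dark(a,(338,268,360,296)))
for nm,n,b in(('pill','side',(340,140,378,195)),('wide','side',(385,322,425,385)),('drop','side',(190,190,216,230)),('stirrer','side',(245,118,295,190)),('jar2','top',(430,125,475,175))):
    x0,y0,x1,y1=b;A=(S0 if n=='side' else T0);B=(s if n=='side' else t)
    print(nm,np.abs(A[y0:y1,x0:x1].astype(int)-B[y0:y1,x0:x1]).mean().round(1))
print(status.get_state()['tcp_pos'],status.get_state()['force'])
```

```text
side bar (np.int64(208), array([13.9, 10.2]), array([-0.05,  1.  ]))
side bar (np.int64(230), array([13.4, 10.3]), array([0.04, 1.  ]))
top bar (np.int64(40), array([15.9,  9.4]), array([-0.97, -0.23]))
top bar (np.int64(85), array([15.,  9.]), array([-0.98, -0.19]))
pill 8.7
wide 1.5
drop 8.1
stirrer 11.1
jar2 0.6
[445.88526248 114.00690019 220.97341372] [ 0.46856069  0.35440665 -1.12427718]
```

Run:
```python
from h import *
S0=cv2.imread('pics/side0.png');s=cv2.imread('pics/s10.png')
def c(im,b,lo,hi):
    x0,y0,x1,y1=b;m=cv2.inRange(cv2.cvtColor(im[y0:y1,x0:x1],cv2.COLOR_BGR2HSV),lo,hi);p=np.argwhere(m);return len(p),p.mean(0).round(1),p.min(0),p.max(0)
for im in(S0,s):
    print('cap',c(im,(180,180,225,240),(100,120,50),(130,255,255)),'pill',c(im,(335,135,385,200),(0,0,70),(180,50,255)),'stir',c(im,(250,115,290,150),(12,40,110),(28,150,255)),'nuts',c(im,(290,205,382,275),(4,80,20),(14,255,120))[0],'brick',c(im,(290,205,382,275),(13,70,60),(24,220,255))[0])
```

```text
cap (82, array([18.9, 20.2]), array([14, 16]), array([24, 24])) pill (1728, array([29.1, 27.9]), array([0, 0]), array([64, 49])) stir (462, array([23.1, 19.4]), array([6, 7]), array([34, 32])) nuts 568 brick 28
cap (80, array([19.1, 20.2]), array([14, 16]), array([24, 24])) pill (1732, array([29.2, 27.8]), array([0, 0]), array([64, 49])) stir (410, array([23.5, 19.7]), array([6, 7]), array([34, 32])) nuts 220 brick 435
```

Everything is in place: the bystanders have not moved, the stirrer is hung, the bricks are in the pot and the switch is back at rest.

```bash
python3 -c "
from workcell import finish_job
print(finish_job())"
```

```text
the job is handed in; nothing more can be done
None
```

I handed the job in: both bricks are in the pot with the nuts, stirred for six full rounds, the stirrer is back in its stand, the start switch was turned to its stop and sprang back, and nothing around was disturbed.

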